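# Level the footbridge of the gaming-table tower

### The arm

A 7-joint arm with a two-finger parallel gripper is mounted at the origin on the work surface. World frame = base frame: x ahead of the robot, y to its left, z up, the work surface at z = 0. Lengths are in m, angles in rad, forces in N, time in s.
With the tool pointing down it reaches from about 0.425 to 0.925 m from the base axis. Payload 6.8 kg.
Tool frame: the origin (TCP) lies midway between the tips of the shut fingers; the grasp point (between the pads) lies 19 mm behind it; z points along the fingers, x is the direction in which the jaws open and shut, and the axes are right-handed (so a half turn about z gives the same grasp; the last joint's range is limited). The gripper opens to 85 mm and grips with 20 to 120 N. Pads are 22 mm wide; open, the fingers measure 114 mm over their backs; the gripper's body (76 mm by 85 mm) begins 54 mm behind the grasp point. The pads swing forward as they close: fully open they stand 13 mm farther back than shut.
Start: joints at [-1.45, 0.477, 0.022, 1.555, -0.011, 1.109, -0.083], TCP at [0.153, 0.657, 0.231] pointing down, gripper open.
Joint ranges: [-2.96, 2.96], [-0.34, 2.1], [-1.41, 1.46], [0.24, 2.44], [-1.37, 4.51], [0.17, 1.92], [-2.96, 2.96]. Speed limits (rad/s): [2.39, 2.39, 3.14, 3.14, 3.14, 3.14, 3.14].

### API

Orientations are given as a rotation vector (axis times angle).
In Python, from bench import r gives the robot as it stands. The module is installed in compiled form; this text tells all that it offers.
- The arm moves only by the shell command python3 -m pendant 'ROWS' [OPENING] [FORCE]. ROWS is text: rows parted by semicolons, each of 4 numbers parted by spaces: the shift along the tool's x, y, z in cm, then the turn about the tool's z in degrees. A call has 1 to 8 rows; each row shifts and turns the pose as measured when the row begins, along the tool's axes as they then stand; what a row does not reach is not made up. A row lasts 1/12 s, in which the tool goes at most 41.7 mm and 7.16 degrees, less where a joint would pass 70% of its speed; a pose out of reach is approached as far as the arm can. A call with a gripper value outside its range is refused whole. OPENING is the closure in counts, from 0 (fully open) to 255 (shut), set as the call begins (- or left out, the last holds). The fingers move at their own pace and stop on an object; FORCE is the grip in N (left out, the last holds). Time passes only in rows, so rows that do not move let the fingers close. It gives the time, the measured TCP pose, the force and the opening at its end, in the units of the state.
- r.get_obs(): the state, without advancing time (a new reading comes with each control period).
- r.grab_frame(name): name is "scene" or "side" or "wrist"; returns a dict with "color" (400x640x3 uint8, red, green, blue), "fx", "fy", "cx", "cy" (pixels), "R" (3x3) and "t" (3): a world point X has camera coordinates R X + t; the wrist camera has in their place "hand_eye" (4x4, takes a point from camera to tool coordinates, whose origin is the TCP and whose axes are the tool frame's). Camera axes: x right, y down, z forward; pixel columns grow to the right and rows downward; lengths in m; the calibration is good to about 2 mm. A picture is of the moment at which its call begins: read the wrist's pose just before it. There is no depth.
- r.hand_in(): hands the job in, once; it reports no verdict.
The state is a dict: "clock": time; "joints": joint angles; "qvel": joint speeds; "tau": joint torques, N m; "tcp_pos": TCP position; "orientation": TCP orientation; "contact_force": force on the tool from outside, world axes, zero at the start; "moment": the same for the moment, N m; "grip_width": finger opening in m.
Only numpy, scipy, OpenCV 4.12 (cv2) and the standard library are available. Lean on these libraries where they do the work, as an engineer would, in place of code of your own. Each camera call takes 0.05 s, during which the arm holds its last target.

### The job

Spin the knurled brass collar up its threaded rod until its top is level with the top of the tower's wooden landing, and let go of it. Then take the wooden footbridge off the sloping rack and lay it (do not drop it) across the gap, its plain end on the landing and its forked end straddling the rod and resting on the collar, so that the bridge lies level, and let go. Leave the tree, the pink cup and the tray of soldiers where they stand.

Things in the scene. Friction and masses are not known exactly. Their poses are not given: they have to be found in the camera images.
- rod_top (a point): centre of the top of the upright steel threaded rod, 16 mm in diameter, top 100 mm above the table; it stands fixed on a round dark base plate 84 mm in diameter and 12 mm high. z is up.
- collar_top (a point): centre of the top face of the knurled brass collar on that rod: 44 mm diameter, 16 mm high, held by friction (0.08 N m), starting 7 to 19 mm below the landing's height. The rod sticks up through it, 31 to 35 mm at the start. Turned counter-clockwise seen from above it climbs 24 mm per full turn (clockwise it sinks), so a gripper turning it must rise with it; this point rises too.
- collar (a joint): turn of the collar on its thread in rad, counter-clockwise from above is positive and climbs 3.82 mm per rad; ends of travel -3 and 7, start between 0 and 0.9
- ledge (a point): centre of the flat top of the tower's wooden landing, 76 to 84 mm above the table: a board 62 mm wide (its x), 45 mm deep (its y), 8 mm thick. Its y points level out of the tower, roughly at the rod. The tower's wall is 22.5 mm behind the point, the free edge 22.5 mm in front, 168 to 178 mm from the rod's axis. Fixed stone tower, 100 mm wide, 320 mm tall, its roof 144 mm across above 220 mm.
- bridge_mid (a point): centre of the loose wooden footbridge, 0.15 kg: 220 mm long (x), 52 wide (y), 34 high (z); 6 mm deck, two parapets along the middle 120 mm, 52 mm apart outside. Underside 17 mm below the point. It starts on a 40 mm wide board (fixed rack) sloping 30 degrees, +x end uphill, away from the robot; low end at a lip; sides clear. Fork at the +x end: open slot 26 mm wide, 38 long; -x end plain.
- bridge_fork (a point): point on the underside of the bridge where the rod should pass, in the middle of the fork's slot, 92 mm from bridge_mid along the bridge's +x and 18 mm from the forked end
- bridge_end (a point): point on the underside of the bridge at the middle of its plain end, 110 mm from bridge_mid along its -x
- tree_c (a point): bystander: small model pine on a green disc 70 mm in diameter, 140 mm tall; point half-way up
- cup_c (a point): bystander: pink plastic cup, 72 mm across the rim, 85 mm tall; point half-way up
- troop_c (a point): bystander: black tray 70 x 90 mm with twelve little soldiers, about 45 mm tall; point 17 mm above its underside
Things that resemble listed ones, but are neither listed nor needed, are in the scene too. What is shaped like the part that bears bridge_mid but purple or turquoise is not meant.

How it is judged:
By the outcome, as a careful person would: the job done as asked, in the order asked, and still so for the second after the job is handed in, with the robot touching nothing.
It also fails if it takes over 72 s, if anything falls off the work surface, if the arm or the gripper's body presses on something with over 40 N, if the wrist force passes 120 N, or if a joint passes its speed limit or range.

## Working session

There is one attempt and no reset: what is moved stays moved. The work goes in short steps, Python scripts to look and compute and a shell command to move; the robot and the scene stay as the last step left them, time stands still between calls to the robot, and variables do not carry over. Pictures are saved under pics/ and viewed, and the job is handed in when it is done.

```bash
mkdir -p pics
cat > h.py <<'E'
import numpy as np, cv2
from scipy.spatial.transform import Rotation as Ro
from bench import r
def grab(n,f):
    o=r.get_obs(); g=r.grab_frame(n); cv2.imwrite('pics/'+f+'.png',cv2.cvtColor(g['color'],cv2.COLOR_RGB2BGR))
    K=np.array([[g['fx'],0,g['cx']],[0,g['fy'],g['cy']],[0,0,1]])
    if n=='wrist':
        T=np.eye(4);T[:3,:3]=Ro.from_rotvec(o['orientation']).as_matrix();T[:3,3]=o['tcp_pos']
        W=T@np.array(g['hand_eye']); R=W[:3,:3].T; t=-R@W[:3,3]
    else: R=np.array(g['R']);t=np.array(g['t'])
    np.savez('pics/'+f+'.npz',K=K,R=R,t=t)
    return g['color']
class V:
    def __init__(s,f):
        d=np.load('pics/'+f+'.npz');s.K,s.R,s.t=d['K'],d['R'],d['t'];s.c=-s.R.T@s.t
        s.im=cv2.imread('pics/'+f+'.png')
    def ray(s,u,v):
        d=s.R.T@np.linalg.inv(s.K)@np.array([u,v,1.]);return d/np.linalg.norm(d)
    def onz(s,u,v,z):
        d=s.ray(u,v);return s.c+d*(z-s.c[2])/d[2]
    def proj(s,X):
        p=s.K@(s.R@np.asarray(X,float)+s.t);return p[:2]/p[2]
def tri(*a):
    A=np.zeros((3,3));b=np.zeros(3)
    L=[]
    for v,u,w in a:
        d=v.ray(u,w);P=np.eye(3)-np.outer(d,d);A+=P;b+=P@v.c;L.append((P,v.c))
    X=np.linalg.solve(A,b);return X,[round(1000*np.linalg.norm(P@(X-c)),1) for P,c in L]
def crop(f,out,x0,y0,x1,y1,s):
    im=cv2.imread('pics/'+f+'.png')[y0:y1,x0:x1];cv2.imwrite('pics/'+out+'.png',cv2.resize(im,None,fx=s,fy=s,interpolation=cv2.INTER_CUBIC))
E
python3 - <<'E'
from h import *
np.set_printoptions(precision=3,suppress=True)
for n in ['scene','side','wrist']:
    grab(n,n+'0'); v=V(n+'0'); print(n,v.c,v.R[2],v.K[0,0])
o=r.get_obs();print(o)
E
```

```text
scene [ 1.178 -0.167  0.751] [-0.68   0.325 -0.657] 363.9834949105439
side [ 0.201 -1.041  0.833] [ 0.243  0.832 -0.499] 478.7612385766579
wrist [0.08  0.675 0.373] [ 0.281 -0.067 -0.957] 318.60760429057393
{'clock': 0.15, 'joints': array([-1.45 ,  0.478,  0.022,  1.556, -0.012,  1.109, -0.083]), 'qvel': array([-0.002, -0.002, -0.001, -0.001, -0.001, -0.002, -0.   ]), 'tau': array([  0.003, -59.692,   1.61 , -28.149,   0.013,   0.007,   0.   ]), 'tcp_pos': array([0.153, 0.657, 0.231]), 'orientation': array([ 2.46 ,  1.953, -0.002]), 'contact_force': array([-0.172,  0.413, -0.981]), 'moment': array([-0.02 ,  0.005, -0.01 ]), 'grip_width': 0.08555524526951302}
```

View pics/scene0.png

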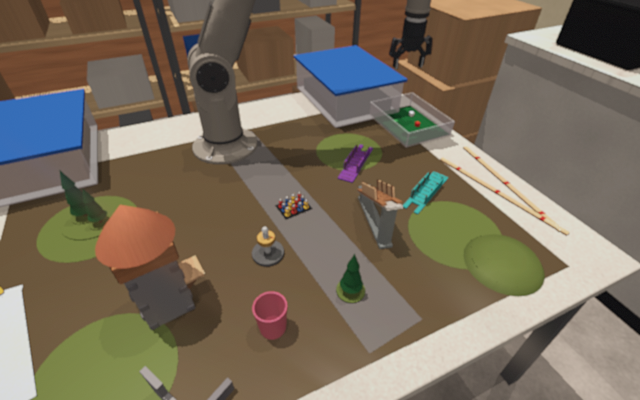

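View pics/side0.png

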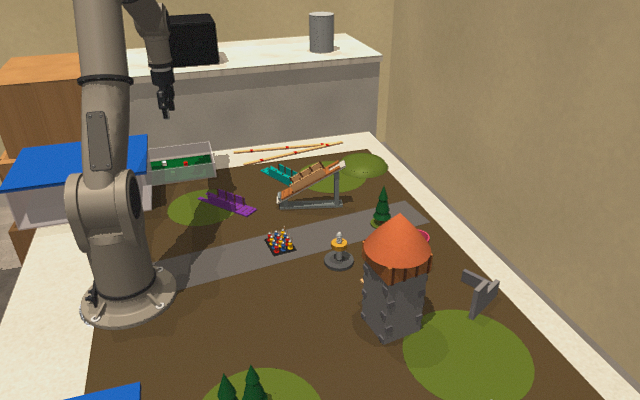

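View pics/wrist0.png

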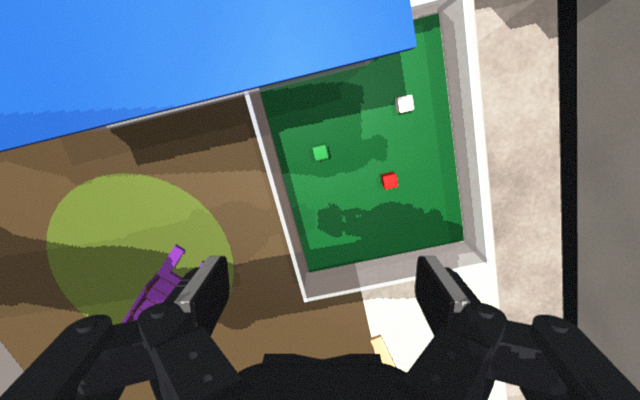

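The scene view shows the rod with its collar at about (266,240), the tower at (150,260) with its landing at (193,270), and the wooden bridge on the grey rack at (378,210). The purple bridge at (355,163) and the turquoise one at (427,190) are the decoys. The soldiers are at (293,205), the cup at (270,315) and the tree at (350,278). I'll enlarge these.

Run:
```python
from h import *
crop('scene0','c1',100,200,300,340,4)
crop('scene0','c2',335,140,455,255,5)
crop('side0','c3',240,140,440,340,3)
crop('side0','c4',262,150,352,215,8)
```

```text
(no output)
```

View pics/c1.png

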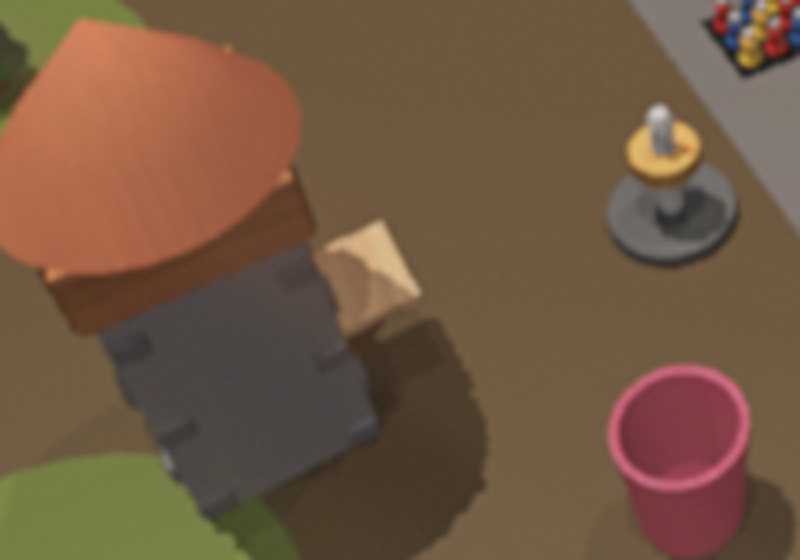

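View pics/c2.png

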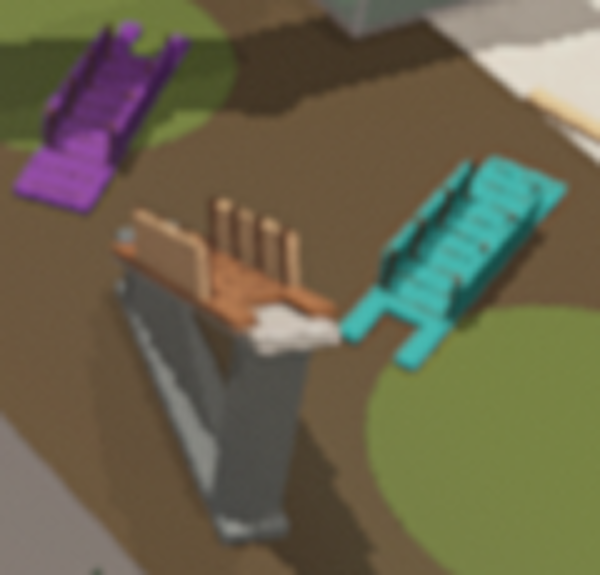

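View pics/c3.png

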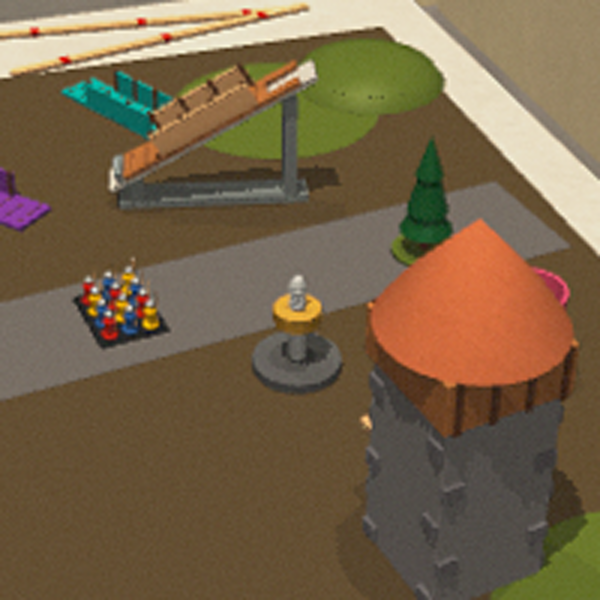

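View pics/c4.png

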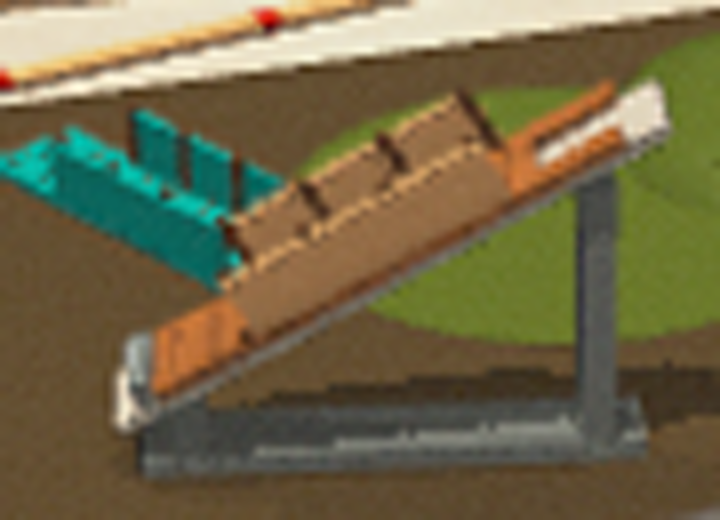

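The enlarged crops confirm the wooden (orange-brown) bridge on the grey 30° rack. Its fork points uphill, at side (345,163). The collar is at side (339,243), and a corner of the landing shows at side (362,281). Next I'll get rough positions.

Run:
```python
from h import *
np.set_printoptions(precision=4,suppress=True)
s=V('scene0');d=V('side0')
print('rodtop',tri((s,264.5,227.5),(d,338.8,234)))
print('rod@z.1',s.onz(264.5,227.5,.1))
# landing corners at z .08: near-free corners
for p in [(195.5,256),(205,273.5),(181,262)]: print('land',s.onz(*p,.08))
print('landcorner tri',tri((s,195.5,256),(d,362,281)))
# bridge ends: fork tips & plain end
for p,q in [((262+76.5-262,0),(0,0))][:0]: pass
print('fork hi (tips)',tri((s,402,206),(d,338,161)))
print('plain',tri((s,358.5,190.5),(d,282,199)))
print('tree',s.onz(350,296,0),'cup',s.onz(270,300,.085),'troop',s.onz(293,210,0))
print(r.get_obs()['joints'])
```

```text
rodtop (array([ 0.5553, -0.0243,  0.0981]), [np.float64(2.3), np.float64(2.3)])
rod@z.1 [ 0.5547 -0.023   0.1   ]
land [ 0.5568 -0.1949  0.08  ]
land [ 0.6166 -0.1851  0.08  ]
land [ 0.561  -0.2286  0.08  ]
landcorner tri (array([ 0.5549, -0.1975,  0.074 ]), [np.float64(3.6), np.float64(3.6)])
fork hi (tips) (array([0.6662, 0.2997, 0.1472]), [np.float64(3.5), np.float64(3.5)])
plain (array([0.4701, 0.2957, 0.0433]), [np.float64(0.1), np.float64(0.1)])
tree [0.7594 0.1129 0.    ] cup [ 0.7454 -0.0757  0.085 ] troop [0.4248 0.0998 0.    ]
[-1.4501  0.4776  0.0224  1.5562 -0.0115  1.1093 -0.0831]
```

Rough fixes:
- The rod top is at (0.555,-0.024,0.098), which matches the given 0.10 height.
- The free edge of the landing is about 0.17 m from the rod, as stated.
- The bridge centre is near (0.57,0.30), with +x roughly along world +x.

I'll write a helper that works out shifts in tool axes, then look from the wrist over the rack on the way to the rod.

```bash
cat >> h.py <<'E'
def wrap(a): return (a+180)%360-180
def pose():
    o=r.get_obs();M=Ro.from_rotvec(o['orientation']).as_matrix()
    return np.array(o['tcp_pos']),np.degrees(np.arctan2(M[1,0],M[0,0])),o
def plan(target,yaw=None,n=None,ccw=None,vmax=4.0):
    p,y,o=pose();t=np.array(target,float)
    dy=0 if yaw is None else wrap(yaw-y)
    if ccw is True and dy<0: dy+=360
    if ccw is False and dy>0: dy-=360
    n=n or int(np.ceil(max(np.linalg.norm(t-p)*100/vmax,abs(dy)/7,1)))
    rows=[]
    for i in range(n):
        a=np.radians(y+dy*i/n);d=(t-p)/n*100
        rows.append('%.2f %.2f %.2f %.1f'%(d[0]*np.cos(a)+d[1]*np.sin(a),d[0]*np.sin(a)-d[1]*np.cos(a),-d[2],-dy/n))
    print('pos',p.round(4),'yaw',round(y,1),'j',np.round(o['joints'],2),'clk',round(o['clock'],2),'F',np.round(o['contact_force'],1))
    for i in range(0,n,8): print('; '.join(rows[i:i+8]))
E
python3 -c "
from h import *
M=Ro.from_rotvec(pose()[2]['orientation']).as_matrix();print(M.round(3))
plan([0.55,0.29,0.33],-90)"
```

```text
[[ 0.227  0.974 -0.   ]
 [ 0.974 -0.227 -0.001]
 [-0.001  0.    -1.   ]]
pos [0.153  0.657  0.2306] yaw 76.9 j [-1.45  0.48  0.02  1.56 -0.01  1.11 -0.08] clk 0.15 F [-0.2  0.4 -1. ]
-1.11 1.96 -0.41 7.0; -0.87 2.08 -0.41 7.0; -0.61 2.17 -0.41 7.0; -0.34 2.23 -0.41 7.0; -0.07 2.25 -0.41 7.0; 0.20 2.24 -0.41 7.0; 0.47 2.20 -0.41 7.0; 0.73 2.13 -0.41 7.0
0.99 2.02 -0.41 7.0; 1.23 1.89 -0.41 7.0; 1.44 1.73 -0.41 7.0; 1.64 1.54 -0.41 7.0; 1.82 1.33 -0.41 7.0; 1.97 1.10 -0.41 7.0; 2.08 0.85 -0.41 7.0; 2.17 0.60 -0.41 7.0
2.23 0.33 -0.41 7.0; 2.25 0.06 -0.41 7.0; 2.24 -0.22 -0.41 7.0; 2.20 -0.49 -0.41 7.0; 2.12 -0.75 -0.41 7.0; 2.02 -1.00 -0.41 7.0; 1.88 -1.24 -0.41 7.0; 1.72 -1.46 -0.41 7.0
```

```bash
python3 -m pendant '-1.1 2.0 -1.2 7; -0.9 2.1 -1.2 7; -0.6 2.2 -1.2 7; -0.3 2.2 -1.2 7; -0.1 2.2 -1 7; 0.2 2.2 -1 7; 0.5 2.2 -1 7; 0.7 2.1 -1 7'; python3 -c "
from h import *
plan([0.55,0.29,0.33],-90)"
```

```text
clock: 0.82
tcp_pos: [0.2811, 0.5302, 0.3152]
orientation: [3.085, 0.543, -0.015]
contact_force: [-0.5, -0.4, -0.0]
grip_width: 0.0852
pos [0.2811 0.5302 0.3152] yaw 20.0 j [-1.4   0.3   0.27  1.64 -0.09  1.23 -0.76] clk 0.82 F [-0.5 -0.4 -0. ]
1.07 1.98 -0.09 6.9; 1.30 1.84 -0.09 6.9; 1.51 1.67 -0.09 6.9; 1.70 1.48 -0.09 6.9; 1.86 1.27 -0.09 6.9; 2.00 1.04 -0.09 6.9; 2.11 0.79 -0.09 6.9; 2.19 0.53 -0.09 6.9
2.24 0.26 -0.09 6.9; 2.25 -0.00 -0.09 6.9; 2.24 -0.27 -0.09 6.9; 2.19 -0.54 -0.09 6.9; 2.11 -0.80 -0.09 6.9; 2.00 -1.04 -0.09 6.9; 1.86 -1.28 -0.09 6.9; 1.69 -1.49 -0.09 6.9
```

```bash
python3 -m pendant '1.1 2.0 -0.1 7; 1.3 1.9 -0.1 7; 1.5 1.7 -0.1 7; 1.7 1.5 -0.1 7; 1.9 1.3 -0.1 7; 2.0 1.0 -0.1 7; 2.1 0.8 -0.1 7; 2.2 0.5 -0.1 7';python3 -m pendant '2.2 0.3 -0.1 7; 2.3 0 -0.1 7; 2.2 -0.3 -0.1 7; 2.2 -0.5 -0.1 7; 2.1 -0.8 -0.1 7; 2.0 -1.0 -0.1 7; 1.9 -1.3 -0.1 7; 1.7 -1.5 -0.1 7'; python3 -c "
from h import *
plan([0.55,0.29,0.33],-90)
grab('wrist','w1')"
```

```text
clock: 1.48
tcp_pos: [0.4198, 0.3998, 0.3253]
orientation: [2.966, -1.002, -0.008]
contact_force: [-0.1, 0.9, 0.2]
grip_width: 0.0856
clock: 2.15
tcp_pos: [0.5505, 0.2639, 0.3322]
orientation: [2.12, -2.298, -0.002]
contact_force: [-0.7, 0.7, -0.8]
grip_width: 0.0854
pos [0.5505 0.2639 0.3322] yaw -94.6 j [-1.12  0.37  0.78  1.62 -0.26  1.28 -1.95] clk 2.15 F [-0.7  0.7 -0.8]
-2.59 0.26 0.22 -4.6
```

View pics/w1.png

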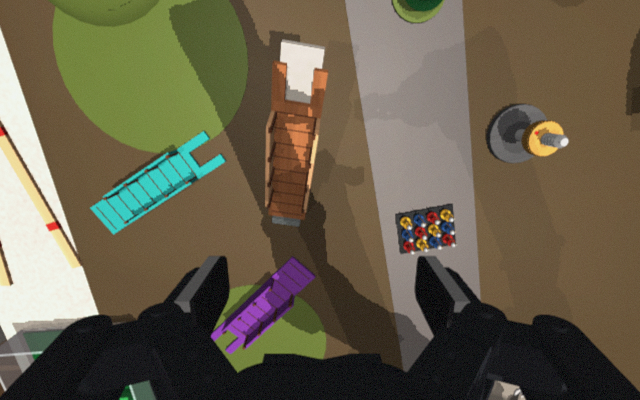

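The wrist view shows the wooden bridge from (285,222) at the plain end to (300,65) at the fork. The turquoise decoy is at (160,180), the purple one at (265,305), and the rod is at (562,142). I'll slide toward the rod and look again partway, to get a stereo baseline.

```bash
python3 -m pendant '4 0 0 0; 4 0 0 0; 4 0 0 0; 4 0 0 0; 0 0 0 0'; python3 -c "
from h import *
grab('wrist','w2')
plan([0.55,-0.08,0.34],-95)"
```

```text
clock: 2.62
tcp_pos: [0.5383, 0.0979, 0.3325]
orientation: [2.105, -2.308, 0.008]
contact_force: [-0.5, -1.2, 0.2]
grip_width: 0.0855
pos [0.5385 0.102  0.3323] yaw -95.1 j [-1.    0.24  0.85  1.76 -0.18  1.24 -1.77] clk 2.67 F [0.  1.5 0.1]
3.61 -0.55 -0.15 -0.0; 3.61 -0.55 -0.15 -0.0; 3.61 -0.55 -0.15 -0.0; 3.61 -0.55 -0.15 -0.0; 3.61 -0.55 -0.15 -0.0
```

```bash
python3 -m pendant '4 0 0 0; 4 0 0 0; 4 0 -0.2 0; 4 0 -0.2 0; 3 0 -0.2 0; 0 0 0 0'; python3 -c "
from h import *
grab('wrist','w3')
plan([0.55,-0.08,0.34],-95)"
```

```text
clock: 3.17
tcp_pos: [0.5227, -0.0821, 0.3401]
orientation: [2.129, -2.289, 0.003]
contact_force: [0.4, -0.5, -0.3]
grip_width: 0.0851
pos [ 0.5232 -0.0793  0.3397] yaw -94.0 j [-0.76  0.19  0.93  1.8  -0.15  1.24 -1.43] clk 3.22 F [0.1 0.2 0.5]
-0.12 -2.68 -0.03 1.0
```

View pics/w2.png

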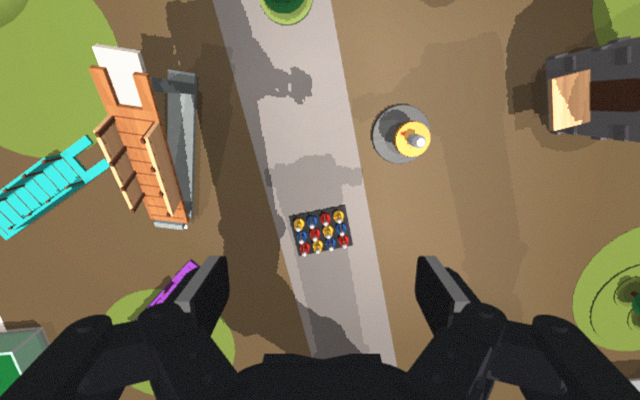

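View pics/w3.png

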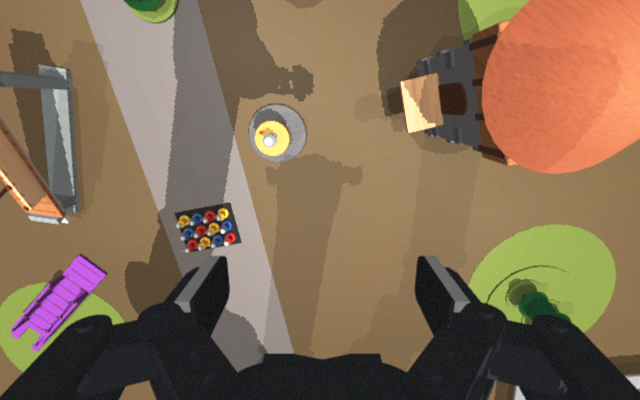

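```bash
python3 - <<'E'
from h import *
crop('w3','d1',235,95,315,170,8)
crop('w3','d2',390,65,470,140,8)
crop('w2','d3',530,40,610,140,6)
crop('w2','d4',365,95,445,170,8)
crop('w2','d5',80,40,200,235,3)
crop('w1','d6',250,30,340,235,3)
E
cd pics; python3 -c "
import cv2,numpy as np
a=[cv2.imread(f) for f in ['d1.png','d2.png']];cv2.imwrite('e1.png',cv2.resize(np.hstack(a),(800,375)))
b=[cv2.imread(f) for f in ['d3.png','d4.png']];b=[x[:600] for x in b];cv2.imwrite('e2.png',cv2.resize(np.hstack(b),None,fx=.7,fy=.7))
a=[cv2.imread(f) for f in ['d5.png','d6.png']];a=[x[:585] for x in a];cv2.imwrite('e3.png',np.hstack(a))"
```

```text
(no output)
```

View pics/e1.png

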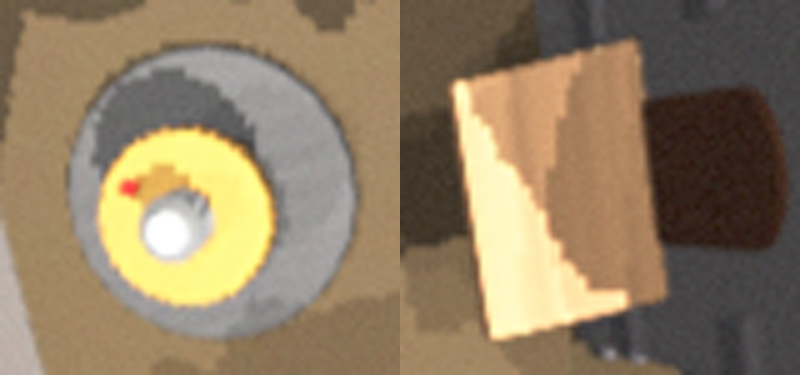

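View pics/e2.png

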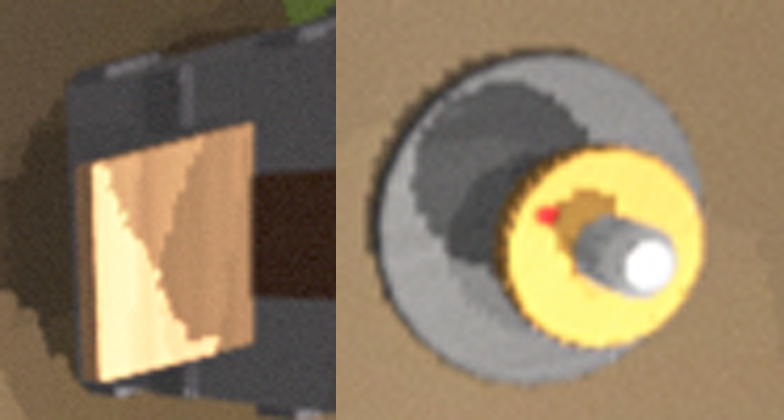

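View pics/e3.png

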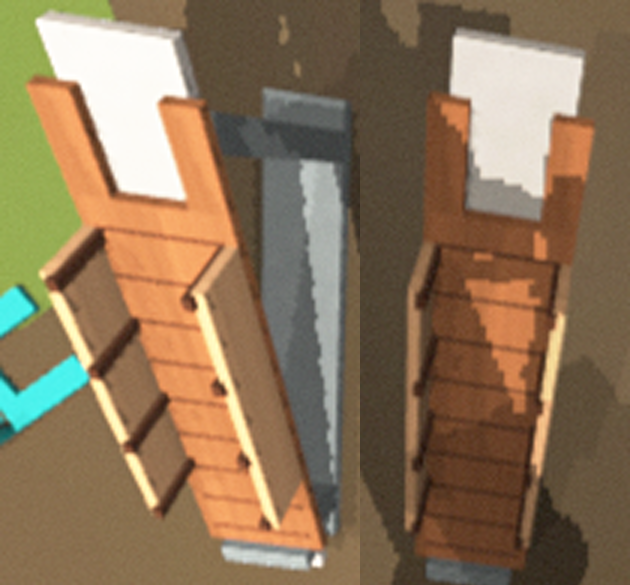

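```bash
cat > m1.py <<'E'
from h import *
np.set_printoptions(precision=4,suppress=True)
w2=V('w2');w3=V('w3');w1=V('w1')
def yel(v,box):
    x0,y0,x1,y1=box;im=v.im[y0:y1,x0:x1];h=cv2.cvtColor(im,cv2.COLOR_BGR2HSV)
    m=cv2.inRange(h,(18,90,120),(32,255,255));m=cv2.morphologyEx(m,cv2.MORPH_CLOSE,np.ones((3,3)))
    c=max(cv2.findContours(m,cv2.RETR_EXTERNAL,cv2.CHAIN_APPROX_NONE)[0],key=cv2.contourArea)
    hull=cv2.convexHull(c)
    e=cv2.fitEllipse(hull);return e[0][0]+x0,e[0][1]+y0,e[1]
a=yel(w2,(365,95,445,170));b=yel(w3,(235,95,315,170));print('yel',a,b)
print('collar',tri((w2,*a[:2]),(w3,*b[:2])))
print('rodtop',tri((w2,420.6,142.2),(w3,267.6,140.6)))
C=[((551.4,79.3),(400.4,81.8)),((553.3,131),(408.4,132.8)),((590.7,69),(437.4,73)),((590.7,121.9),(443.4,124.4))]
P=[]
for p,q in C:
    X,e=tri((w2,p[0]-.5,p[1]-.5),(w3,q[0]-.5,q[1]-.5));P.append(X);print(X,e)
P=np.array(P);print('mid',P.mean(0),'edges',np.linalg.norm(P[0]-P[1]),np.linalg.norm(P[2]-P[3]),np.linalg.norm(P[0]-P[2]),np.linalg.norm(P[1]-P[3]))
E
python3 m1.py
```

```text
yel (420.65697479248047, 140.8972396850586, (37.67557144165039, 54.102821350097656)) (271.86241149902344, 137.85377883911133, (34.52260208129883, 35.639835357666016))
collar (array([ 0.5568, -0.0265,  0.09  ]), [np.float64(1.4), np.float64(1.4)])
rodtop (array([ 0.556 , -0.0229,  0.1011]), [np.float64(0.5), np.float64(0.5)])
[ 0.612  -0.1855  0.0754] [np.float64(0.1), np.float64(0.1)]
[ 0.5508 -0.1957  0.0748] [np.float64(0.2), np.float64(0.2)]
[ 0.6189 -0.2289  0.0775] [np.float64(0.3), np.float64(0.3)]
[ 0.5582 -0.2383  0.078 ] [np.float64(0.3), np.float64(0.3)]
mid [ 0.585  -0.2121  0.0765] edges 0.062056567286290804 0.06147272107852957 0.044028384555654214 0.043260743422532714
```

```bash
cat >> m1.py <<'E'
def red(v,box):
    x0,y0,x1,y1=box;im=v.im[y0:y1,x0:x1].astype(int);w=np.clip(im[...,2]-im[...,1]-90,0,200).astype(float);
    m=cv2.moments(w.astype(np.float32));return m['m10']/m['m00']+x0,m['m01']/m['m00']+y0,(w>0).sum()
a=red(w2,(395,125,412,142));b=red(w3,(254,125,268,140));print(a,b)
print('dot',tri((w2,*a[:2]),(w3,*b[:2])))
# side/scene check of collar height using blue: rod axis
E
python3 m1.py|tail -2
python3 - <<'E'
from h import *
crop('side0','f1',318,225,360,275,12);crop('scene0','f2',248,220,290,270,12)
a=[cv2.imread('pics/%s.png'%f) for f in('f1','f2')];cv2.imwrite('pics/f12.png',cv2.resize(np.hstack(a),(800,476)))
E
```

```text
(402.39285714285717, 132.9608843537415, np.int64(11)) (260.4732824427481, 132.0763358778626, np.int64(10))
dot (array([ 0.5644, -0.0101,  0.069 ]), [np.float64(0.0), np.float64(0.0)])
```

View pics/f12.png

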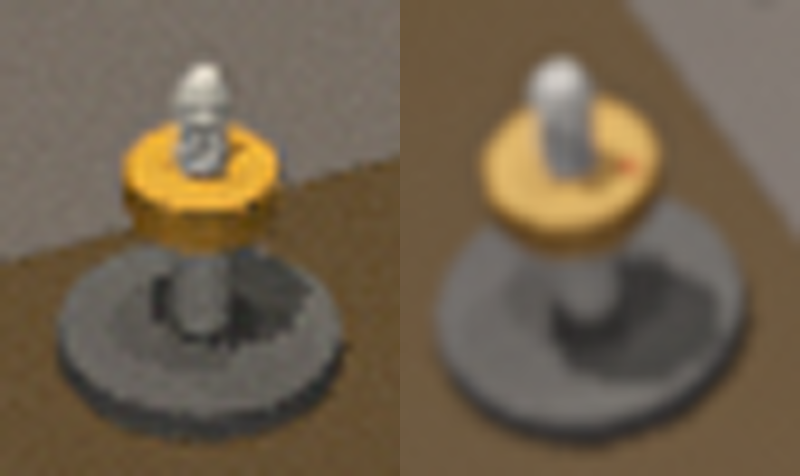

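Rod axis is about (0.556,-0.023) and its top is 0.101. The collar's mark is at z≈0.069, against 65–69 expected. The landing is at about 0.0765, against 76–84 expected. I'll take two closer views for the heights.

```bash
python3 -m pendant '0 -0.5 3.5 0; 0 -0.5 3.5 0; 0 0 3.5 0; 0 0 2.5 0; 0 0 0 0; 0 0 0 0'; python3 -c "
from h import *
grab('wrist','w4');plan([.53,-.03,.2])"; python3 -m pendant '-3 0 0 0; -3 0 0 0; 0 0 0 0;0 0 0 0'; python3 -c "
from h import *
grab('wrist','w5');plan([.53,-.03,.2])
a=[V(f).im for f in('w4','w5')];cv2.imwrite('pics/g.png',cv2.resize(np.vstack([x[:290] for x in a]),None,fx=1.0,fy=1.0))"
```

```text
clock: 3.72
tcp_pos: [0.5372, -0.0706, 0.205]
orientation: [2.151, -2.277, 0.0]
contact_force: [0.1, -0.7, 0.5]
grip_width: 0.0857
pos [ 0.5371 -0.0701  0.2051] yaw -93.2 j [-0.65  0.38  0.84  1.94 -0.33  0.97 -1.28] clk 3.77 F [-0.4 -0.3 -1.3]
-1.98 0.47 0.26 0.0; -1.98 0.47 0.26 0.0
clock: 4.1
tcp_pos: [0.5448, -0.0064, 0.2114]
orientation: [2.158, -2.281, 0.007]
contact_force: [0.4, -0.6, 0.3]
grip_width: 0.0851
pos [ 0.5452 -0.0058  0.2114] yaw -93.1 j [-0.77  0.37  0.84  1.93 -0.33  0.98 -1.4 ] clk 4.15 F [0.4 1.2 0.3]
2.50 1.38 1.14 0.0
```

View pics/g.png

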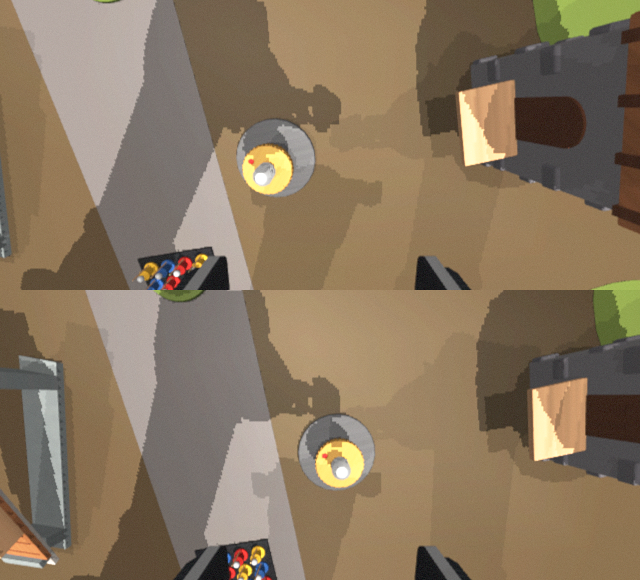

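Run:
```python
from h import *
crop('w4','k1',450,70,530,175,7);crop('w5','k2',520,80,600,180,7)
crop('w4','k3',235,120,315,200,5);crop('w5','k4',300,120,380,200,5)
a=[cv2.imread('pics/%s.png'%f)[:700] for f in('k1','k2')];a=[cv2.resize(x,(400,int(x.shape[0]*400/560))) for x in a];h=min(x.shape[0] for x in a);cv2.imwrite('pics/k12.png',np.hstack([x[:h] for x in a]))
a=[cv2.imread('pics/%s.png'%f) for f in('k3','k4')];cv2.imwrite('pics/k34.png',np.hstack(a))
```

```text
(no output)
```

View pics/k12.png

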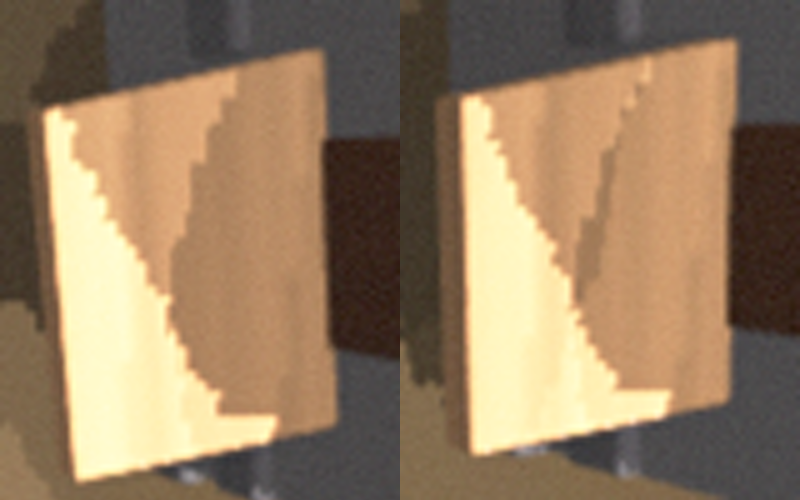

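View pics/k34.png

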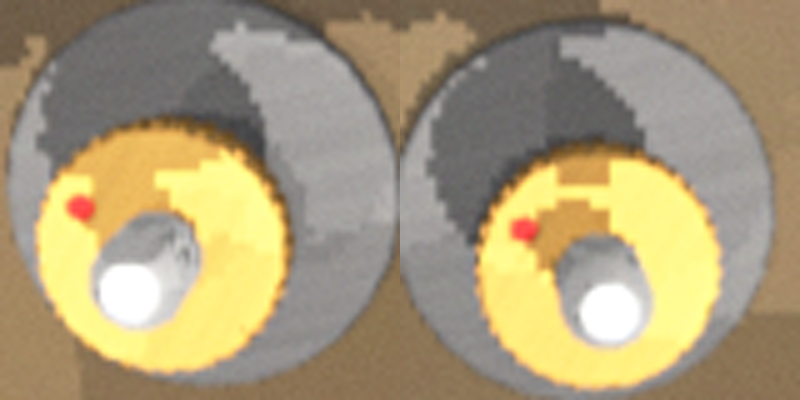

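```bash
cat > m2.py <<'E'
exec(open('m1.py').read().split("# side/scene")[0].replace('print','(lambda *a:None)'))
w4=V('w4');w5=V('w5')
h=.5
D=[(w2,*red(w2,(395,125,412,142))[:2]),(w3,*red(w3,(254,125,268,140))[:2]),(w4,*red(w4,(244,155,258,168))[:2]),(w5,*red(w5,(318,160,332,172))[:2])]
print('dot all',tri(*D)); print('dot45',tri(*D[2:]))
T=[(w2,420.6,142.2),(w3,267.6,140.6),(w4,260.5,178.5),(w5,341.5,182.1)]
print('rod all',tri(*T)); print('rod45',tri(*T[2:]))
C4=[(458.6,91.6),(465.6,166.2),(514.4,80),(517.4,154.8)];C5=[(532,99),(534.4,171),(587.6,88),(586.4,160.4)]
P=[]
for (p,q),a,b in zip(C,C4,C5):
    L=[(w2,p[0]-h,p[1]-h),(w3,q[0]-h,q[1]-h),(w4,a[0]-h,a[1]-h),(w5,b[0]-h,b[1]-h)]
    X,e=tri(*L);Y,_=tri(*L[2:]);P.append(X);print(X,e,Y)
P=np.array(P);print('mid',P.mean(0));f=(P[0]+P[1])/2;w=(P[2]+P[3])/2;print('free',f,'wall',w,'dir deg',np.degrees(np.arctan2(*(f-w)[[1,0]])), 'edge dir',np.degrees(np.arctan2(*(P[0]-P[1])[[1,0]])))
E
python3 m2.py
```

```text
Traceback (most recent call last):
  File "m2.py", line 1, in <module>
    exec(open('m1.py').read().split("# side/scene")[0].replace('print','(lambda *a:None)'))
    ~~~~^^^^^^^^^^^^^^^^^^^^^^^^^^^^^^^^^^^^^^^^^^^^^^^^^^^^^^^^^^^^^^^^^^^^^^^^^^^^^^^^^^^
SyntaxError: invalid syntax
```

```bash
sed -i "1s/.*/exec(open('m1.py').read().split('# side\/scene')[0])/" m2.py; python3 m2.py | tail -n +9
```

```text
(402.39285714285717, 132.9608843537415, np.int64(11)) (260.4732824427481, 132.0763358778626, np.int64(10))
dot (array([ 0.5644, -0.0101,  0.069 ]), [np.float64(0.0), np.float64(0.0)])
dot all (array([ 0.5645, -0.01  ,  0.0689]), [np.float64(0.1), np.float64(0.0), np.float64(0.0), np.float64(0.1)])
dot45 (array([ 0.5644, -0.0099,  0.0685]), [np.float64(0.0), np.float64(0.0)])
rod all (array([ 0.5559, -0.023 ,  0.1009]), [np.float64(0.3), np.float64(0.6), np.float64(0.4), np.float64(0.0)])
rod45 (array([ 0.5555, -0.023 ,  0.1001]), [np.float64(0.2), np.float64(0.2)])
[ 0.6123 -0.1856  0.0754] [np.float64(0.3), np.float64(0.2), np.float64(0.3), np.float64(0.2)] [ 0.6125 -0.1857  0.0753]
[ 0.5508 -0.1957  0.0754] [np.float64(0.3), np.float64(0.3), np.float64(0.2), np.float64(0.2)] [ 0.5507 -0.196   0.0753]
[ 0.6188 -0.2288  0.0776] [np.float64(0.4), np.float64(0.2), np.float64(0.2), np.float64(0.2)] [ 0.6187 -0.2279  0.0788]
[ 0.5583 -0.2383  0.078 ] [np.float64(0.4), np.float64(0.1), np.float64(0.3), np.float64(0.1)] [ 0.5588 -0.2372  0.0795]
mid [ 0.5851 -0.2121  0.0766]
free [ 0.5815 -0.1907  0.0754] wall [ 0.5886 -0.2335  0.0778] dir deg 99.30638209447024 edge dir 9.393008956020568
```

Four wrist views agree to within about 0.5 mm:
- **Rod axis:** (0.5558,-0.023), rod top 0.1005.
- **Collar mark:** z 0.0688.
- **Landing:** z about 0.0766, with the free edge 0.1697 m from the rod (168–178 stated) and the outward direction at 99.3°.

The collar therefore needs to climb about 8 mm, or 120° counter-clockwise. I'll approach it now.

```bash
python3 -c "
from h import *
plan([.5558,-.023,.12])"; python3 -m pendant '1.6 1.1 3 0; 0 0 3 0; 0 0 2.5 0; 0 0 0 0' 0 40; python3 -c "
from h import *
plan([.5558,-.023,.043],vmax=2.5)"
```

```text
pos [ 0.5452 -0.0058  0.2114] yaw -93.1 j [-0.77  0.37  0.84  1.93 -0.33  0.98 -1.4 ] clk 4.15 F [0.4 1.2 0.3]
0.55 -0.38 3.05 0.0; 0.55 -0.38 3.05 0.0; 0.55 -0.38 3.05 0.0
clock: 4.48
tcp_pos: [0.5392, -0.0224, 0.1305]
orientation: [-2.154, 2.271, -0.019]
contact_force: [-1.7, 0.4, 1.0]
grip_width: 0.0853
pos [ 0.5392 -0.0224  0.1305] yaw -93.0 j [-0.66  0.47  0.75  2.02 -0.44  0.8  -1.27] clk 4.48 F [-1.7  0.4  1. ]
-0.01 -0.42 2.19 0.0; -0.01 -0.42 2.19 0.0; -0.01 -0.42 2.19 0.0; -0.01 -0.42 2.19 0.0
```

```bash
python3 -m pendant '0 -1.6 0 0; 0 0 0 0; 0 0 0 0'; python3 -c "
from h import *
plan([.5558,-.023,.043],vmax=2.5);grab('wrist','w6')"
```

```text
clock: 4.73
tcp_pos: [0.5562, -0.0257, 0.134]
orientation: [-2.15, 2.274, -0.02]
contact_force: [-0.2, 0.7, -0.1]
grip_width: 0.0856
pos [ 0.5562 -0.0257  0.134 ] yaw -93.2 j [-0.64  0.49  0.75  1.98 -0.45  0.82 -1.27] clk 4.73 F [-0.2  0.7 -0.1]
-0.07 0.01 2.27 0.0; -0.07 0.01 2.27 0.0; -0.07 0.01 2.27 0.0; -0.07 0.01 2.27 0.0
```

View pics/w6.png

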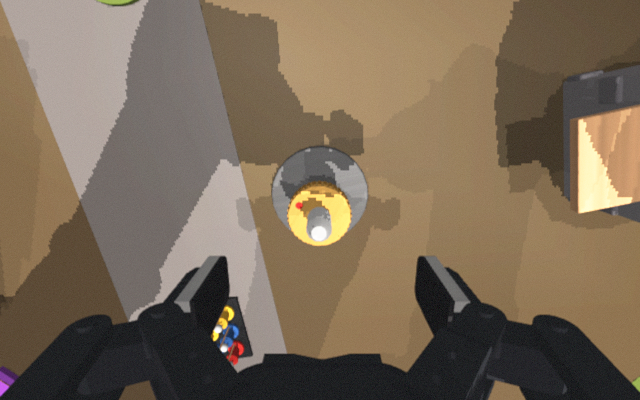

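The rod top is at (319,232), midway between the finger pads at (225) and (418), so it is centred. I'll go down.

```bash
python3 -m pendant '-0.1 0 2.3 0; -0.1 0 2.3 0; 0 0 2.3 0; 0 0 2 0; 0 0 0 0; 0 0 0 0'; python3 -c "
from h import *
plan([.5558,-.023,.043],vmax=2.5)"
```

```text
clock: 5.28
tcp_pos: [0.5635, -0.0236, 0.0511]
orientation: [-2.141, 2.264, -0.033]
contact_force: [0.4, 0.0, 0.7]
grip_width: 0.0851
pos [ 0.5635 -0.0236  0.0511] yaw -93.2 j [-0.54  0.61  0.63  2.02 -0.58  0.66 -1.17] clk 5.28 F [0.4 0.  0.7]
-0.02 0.77 0.81 0.0
```

```bash
sed -i "s/    for i in range(0,n,8): print/    M=Ro.from_rotvec(o['orientation']).as_matrix();print('zaxis',M[:,2].round(4),'n',n,'w',round(o['grip_width'],4))\n    for i in range(0,n,8): print/" h.py; python3 -m pendant '0 0.8 0.8 0; 0 0 0 0; 0 0 0 0'; python3 -c "
from h import *
plan([.5558,-.023,.043],vmax=2.5)"
```

```text
clock: 5.53
tcp_pos: [0.5566, -0.0232, 0.0459]
orientation: [-2.139, 2.262, -0.037]
contact_force: [0.5, -0.1, 1.2]
grip_width: 0.0855
pos [ 0.5566 -0.0232  0.0459] yaw -93.2 j [-0.54  0.6   0.62  2.04 -0.59  0.64 -1.16] clk 5.53 F [ 0.5 -0.1  1.2]
zaxis [ 0.037   0.0026 -0.9993] n 1 w 0.0855
-0.02 0.09 0.29 0.0
```

```bash
python3 -m pendant '0 0.1 0.3 0; 0 0 0 0'; python3 -m pendant '0 0 0 0; 0 0 0 0; 0 0 0 0; 0 0 0 0; 0 0 0 0; 0 0 0 0' 255 40; python3 -c "
from h import *
plan([.5558,-.023,.043],vmax=2.5);print(r.get_obs()['moment'].round(2));grab('side','s1');crop('side','x',0,0,1,1,1) if 0 else crop('s1','s1c',290,190,400,290,6)"
```

```text
clock: 5.7
tcp_pos: [0.5563, -0.0229, 0.0443]
orientation: [-2.137, 2.26, -0.038]
contact_force: [0.2, -1.0, 0.1]
grip_width: 0.0856
clock: 6.2
tcp_pos: [0.5571, -0.0237, 0.0458]
orientation: [-2.136, 2.26, -0.04]
contact_force: [0.2, 0.2, -0.8]
grip_width: 0.0426
pos [ 0.5571 -0.0237  0.0458] yaw -93.2 j [-0.54  0.6   0.62  2.04 -0.59  0.63 -1.15] clk 6.2 F [ 0.2  0.2 -0.8]
zaxis [ 0.0412  0.0031 -0.9991] n 1 w 0.0426
-0.07 0.13 0.28 0.0
[-0.01  0.05 -0.05]
```

View pics/s1c.png

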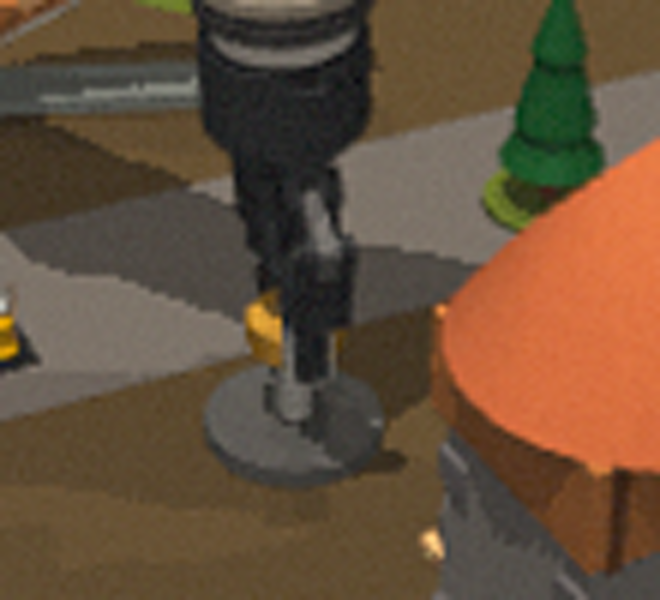

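The grip is on at 42.6 mm, with the pads around the collar. Now I'll turn it counter-clockwise while rising.

```bash
python3 -m pendant '0 0 -0.05 -7; 0 0 -0.05 -7; 0 0 -0.05 -7; 0 0 -0.05 -7; 0 0 -0.05 -7; 0 0 -0.05 -7; 0 0 -0.05 -7; 0 0 -0.05 -7'; python3 -c "
from h import *
plan([.5558,-.023,.043],vmax=2.5);print(r.get_obs()['moment'].round(2))"
```

```text
clock: 6.92
tcp_pos: [0.5572, -0.0242, 0.0496]
orientation: [-2.974, 0.966, -0.06]
contact_force: [0.9, -0.8, -0.5]
grip_width: 0.0425
pos [ 0.5572 -0.0242  0.0496] yaw -36.0 j [-0.35  0.54  0.36  2.03 -0.33  0.59 -0.4 ] clk 6.92 F [ 0.9 -0.8 -0.5]
zaxis [ 0.0409  0.0018 -0.9992] n 1 w 0.0425
-0.19 -0.02 0.66 0.0
[ 0.41  0.41 -0.06]
```

```bash
python3 -m pendant '0 0 -0.05 -7; 0 0 -0.05 -7; 0 0 -0.05 -7; 0 0 -0.05 -7; 0 0 -0.05 -7; 0 0 -0.05 -7; 0 0 -0.05 -7; 0 0 -0.05 -7'; python3 -c "
from h import *
plan([.5558,-.023,.043],vmax=2.5);print(r.get_obs()['moment'].round(2))"; python3 -m pendant '0 0 0 0;0 0 0 0;0 0 0 0;0 0 0 0;0 0 0 0' 0 40;python3 -m pendant '0 0 -3 0;0 0 -3 0;0 0 -3 0;0 0 -3 0; 0 0 0 0';python3 -c "
from h import *
plan([.53,-.09,.2])"
```

```text
clock: 7.58
tcp_pos: [0.558, -0.0246, 0.0534]
orientation: [3.082, 0.58, 0.063]
contact_force: [0.3, 0.4, 0.3]
grip_width: 0.0426
pos [ 0.558  -0.0246  0.0534] yaw 21.3 j [-0.14  0.51  0.09  2.01 -0.08  0.59  0.38] clk 7.58 F [0.3 0.4 0.3]
zaxis [ 0.0402  0.0023 -0.9992] n 1 w 0.0426
-0.14 -0.22 1.04 0.0
[ 0.13  0.4  -0.09]
clock: 8.0
tcp_pos: [0.5581, -0.0253, 0.0531]
orientation: [3.084, 0.569, 0.063]
contact_force: [-0.0, 0.0, 0.4]
grip_width: 0.0854
clock: 8.42
tcp_pos: [0.5509, -0.0252, 0.1748]
orientation: [3.087, 0.559, 0.051]
contact_force: [1.2, 0.0, -0.2]
grip_width: 0.0852
pos [ 0.5509 -0.0252  0.1748] yaw 20.5 j [-0.17  0.32  0.13  1.94 -0.05  0.85  0.34] clk 8.42 F [ 1.2  0.  -0.2]
zaxis [ 0.0325  0.0014 -0.9995] n 2 w 0.0852
-2.11 2.67 -1.26 0.0; -2.11 2.67 -1.26 0.0
```

```bash
python3 -m pendant '-2 1 -2 0; 0 0 -1.5 0;0 0 0 0'; python3 -c "
from h import *
plan([.53,-.09,.2]);grab('wrist','w7')"; python3 -m pendant '3.5 0 0 0; 3.5 0 0 0; 0 0 0 0;0 0 0 0';python3 -c "
from h import *
plan([.53,-.09,.2]);grab('wrist','w8')
a=[V(f).im for f in('w7','w8')];cv2.imwrite('pics/g2.png',np.vstack([x[:290] for x in a]))"
```

```text
clock: 8.67
tcp_pos: [0.5347, -0.0409, 0.2115]
orientation: [3.087, 0.557, 0.055]
contact_force: [0.9, 0.4, -0.3]
grip_width: 0.0854
pos [ 0.5347 -0.0409  0.2115] yaw 20.5 j [-0.16  0.25  0.14  1.94 -0.05  0.92  0.36] clk 8.67 F [ 0.9  0.4 -0.3]
zaxis [ 0.0352  0.0022 -0.9994] n 2 w 0.0854
-1.08 2.22 0.58 0.0; -1.08 2.22 0.58 0.0
clock: 9.05
tcp_pos: [0.598, -0.0167, 0.2066]
orientation: [3.089, 0.55, 0.04]
contact_force: [0.6, 0.3, -0.0]
grip_width: 0.0855
pos [ 0.598  -0.0167  0.2066] yaw 20.2 j [-0.18  0.36  0.13  1.8  -0.06  0.96  0.33] clk 9.05 F [ 0.6  0.3 -0. ]
zaxis [ 0.0256  0.001  -0.9997] n 3 w 0.0855
-2.97 1.51 0.22 0.0; -2.97 1.51 0.22 0.0; -2.97 1.51 0.22 0.0
```

View pics/g2.png

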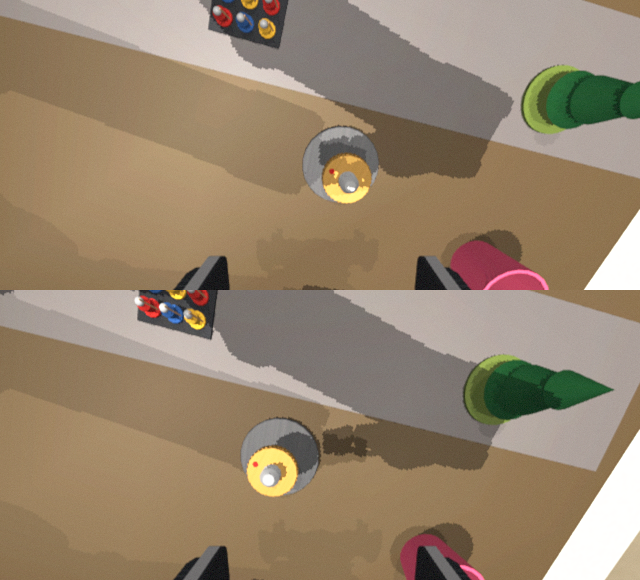

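These views face away from the tower and show the collar at (347,178) and (271,181) but not the landing. I'll rotate to about +87°, mirrored from the first views so calibration bias cancels, to see both.

```bash
python3 -c "
from h import *
plan([.575,-.08,.205],87)"
```

```text
pos [ 0.5979 -0.0162  0.2065] yaw 20.2 j [-0.18  0.36  0.13  1.8  -0.06  0.96  0.33] clk 9.1 F [0.1 1.2 0.2]
zaxis [ 0.0256  0.0015 -0.9997] n 10 w 0.0855
-0.44 0.52 0.01 -6.7; -0.49 0.47 0.01 -6.7; -0.54 0.41 0.01 -6.7; -0.59 0.34 0.01 -6.7; -0.62 0.27 0.01 -6.7; -0.65 0.19 0.01 -6.7; -0.67 0.12 0.01 -6.7; -0.68 0.04 0.01 -6.7
-0.68 -0.04 0.01 -6.7; -0.67 -0.12 0.01 -6.7
```

```bash
python3 -m pendant '-0.4 0.5 0 -7; -0.5 0.5 0 -7; -0.5 0.4 0 -7; -0.6 0.3 0 -7; -0.6 0.3 0 -7; -0.7 0.2 0 -7; -0.7 0.1 0 -7; -0.7 0 0 -7';python3 -m pendant '-0.7 0 0 -7; -0.7 -0.1 0 -3; 0 0 0 0; 0 0 0 0'; python3 -c "
from h import *
plan([.53,-.09,.2]);grab('wrist','w9')"; python3 -m pendant '3.5 0 0 0; 3.5 0 0 0; 0 0 0 0;0 0 0 0';python3 -c "
from h import *
plan([.53,-.09,.2]);grab('wrist','w10')
a=[V(f).im for f in('w9','w10')];cv2.imwrite('pics/g3.png',np.vstack([x[:290] for x in a]))"
```

```text
clock: 9.77
tcp_pos: [0.5707, -0.0689, 0.1974]
orientation: [2.443, 1.965, 0.014]
contact_force: [0.2, -0.5, -0.2]
grip_width: 0.0852
clock: 10.1
tcp_pos: [0.5616, -0.0862, 0.194]
orientation: [2.26, 2.179, 0.005]
contact_force: [-0.1, 0.6, -0.0]
grip_width: 0.0857
pos [ 0.5616 -0.0862  0.194 ] yaw 87.9 j [ 0.11  0.34 -0.08  1.85  0.03  0.94  1.55] clk 10.1 F [-0.1  0.6 -0. ]
zaxis [ 4.e-03  1.e-04 -1.e+00] n 1 w 0.0857
-0.49 -3.14 -0.60 0.0
clock: 10.48
tcp_pos: [0.5632, -0.0144, 0.1929]
orientation: [2.271, 2.167, 0.002]
contact_force: [-0.6, -0.1, 1.0]
grip_width: 0.0854
pos [ 0.5632 -0.0144  0.1929] yaw 87.3 j [-0.    0.34 -0.1   1.86  0.04  0.94  1.4 ] clk 10.48 F [-0.6 -0.1  1. ]
zaxis [ 2.7e-03 -8.0e-04 -1.0e+00] n 3 w 0.0854
-2.57 -0.99 -0.24 0.0; -2.57 -0.99 -0.24 0.0; -2.57 -0.99 -0.24 0.0
```

View pics/g3.png

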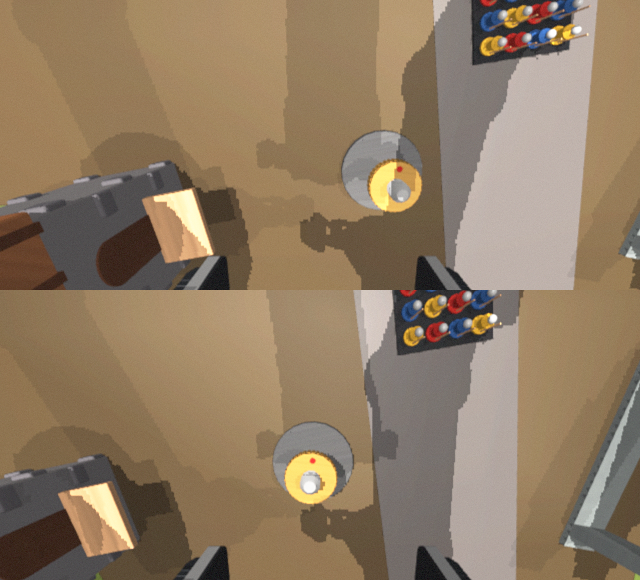

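Run:
```python
from h import *
crop('w9','k5',138,180,218,270,5);crop('w10','k6',55,185,135,275,5)
a=[cv2.imread('pics/%s.png'%f) for f in('k5','k6')];cv2.imwrite('pics/k56.png',np.hstack(a))
crop('w9','k7',365,150,430,220,6);crop('w10','k8',280,150,345,220,6)
a=[cv2.imread('pics/%s.png'%f) for f in('k7','k8')];cv2.imwrite('pics/k78.png',np.hstack(a))
```

```text
(no output)
```

View pics/k56.png

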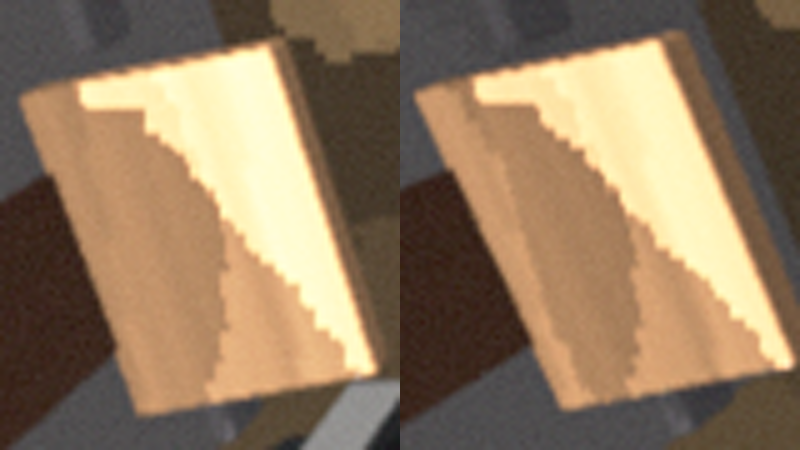

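View pics/k78.png

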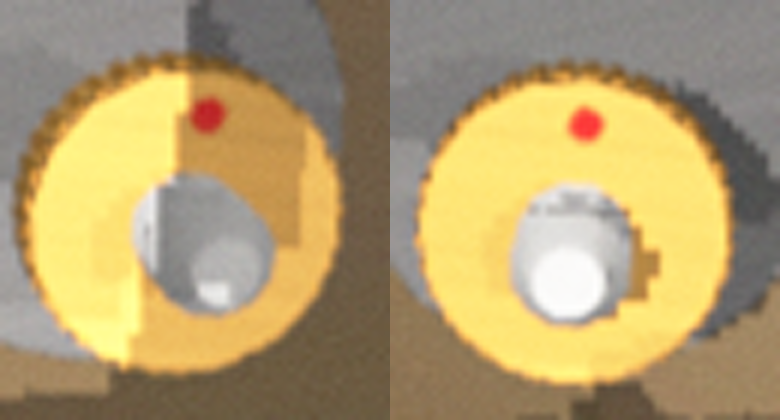

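```bash
cat > m3.py <<'E'
from h import *
np.set_printoptions(precision=4,suppress=True)
a,b=V('w9'),V('w10');h=.5
C9=[(213.2,255.2),(193,188),(166,262.6),(142.4,199.6)];C10=[(133,259),(107.4,192.6),(88,267),(58,203.8)]
P=np.array([tri((a,p[0]-h,p[1]-h),(b,q[0]-h,q[1]-h))[0] for p,q in zip(C9,C10)]);print(P,[tri((a,p[0]-h,p[1]-h),(b,q[0]-h,q[1]-h))[1][0] for p,q in zip(C9,C10)])
print('mid',P.mean(0),'free',P[:2].mean(0),[np.linalg.norm(P[i]-P[j]) for i,j in [(0,1),(2,3),(0,2),(1,3)]])
print('dot',tri((a,399.2,168.7),(b,312.2,170.3)),'rod',tri((a,402.5,194.8),(b,309.2,196.5)))
w7,w8=V('w7'),V('w8')
def red(v,x,y,k=8):
    im=v.im[y-k:y+k,x-k:x+k].astype(int);w=np.clip(im[...,2]-im[...,1]-80,0,200).astype(np.float32);m=cv2.moments(w);return m['m10']/m['m00']+x-k,m['m01']/m['m00']+y-k
print('dot78',tri((w7,*red(w7,332,171)),(w8,*red(w8,255,174))),'dot910 red',tri((a,*red(a,400,169)),(b,*red(b,312,171))))
E
python3 m3.py
```

```text
[[ 0.611  -0.1842  0.0797]
 [ 0.5497 -0.1934  0.0778]
 [ 0.6191 -0.23    0.0752]
 [ 0.5579 -0.2379  0.0776]] [np.float64(0.2), np.float64(0.4), np.float64(0.3), np.float64(0.0)]
mid [ 0.5844 -0.2114  0.0776] free [ 0.5803 -0.1888  0.0788] [np.float64(0.06202415721478728), np.float64(0.061805885884289154), np.float64(0.046747618145425024), np.float64(0.04522977657920727)]
dot (array([ 0.5398, -0.0205,  0.0765]), [np.float64(0.0), np.float64(0.0)]) rod (array([ 0.5554, -0.023 ,  0.1003]), [np.float64(0.1), np.float64(0.1)])
dot78 (array([ 0.54  , -0.0204,  0.0773]), [np.float64(0.0), np.float64(0.0)]) dot910 red (array([ 0.5399, -0.0205,  0.0764]), [np.float64(0.0), np.float64(0.0)])
```

```bash
cat > m4.py <<'E'
import io,contextlib
with contextlib.redirect_stdout(io.StringIO()):
    exec(open('m2.py').read()); c2=C; exec(open('m3.py').read())
from scipy.optimize import least_squares
w2,w3,w4,w5=[V(f) for f in('w2','w3','w4','w5')]
def rect(x,y,z,th):
    n=np.array([np.cos(th),np.sin(th),0]);t=np.array([n[1],-n[0],0]);c=np.array([x,y,z])
    return [c+.0225*n+.031*t,c+.0225*n-.031*t,c-.0225*n+.031*t,c-.0225*n-.031*t]
O={'w2':(w2,[p for p,_ in c2]),'w3':(w3,[q for _,q in c2]),'w4':(w4,C4),'w5':(w5,C5),'w9':(a,C9),'w10':(b,C10)}
def fit(names):
    def f(p):
        R=rect(*p);return np.concatenate([O[k][0].proj(X)-(np.array(o)-.5) for k in names for X,o in zip(R,O[k][1])])
    s=least_squares(f,[.585,-.212,.077,1.73]);return s.x,np.sqrt((s.fun**2).mean())
for n in (['w2','w3','w4','w5'],['w4','w5'],['w9','w10'],list(O)): print(n,*fit(n))
E
python3 m4.py
```

```text
['w2', 'w3', 'w4', 'w5'] [ 0.585  -0.2125  0.0761  1.7296] 0.3349103140741637
['w4', 'w5'] [ 0.585  -0.2127  0.0759  1.7296] 0.39069113392938587
['w9', 'w10'] [ 0.5848 -0.212   0.0765  1.722 ] 0.6641395082789564
['w2', 'w3', 'w4', 'w5', 'w9', 'w10'] [ 0.585  -0.2124  0.076   1.7268] 0.4931296546383874
```

Fitting the landing as a rectangle over six views gives z=0.0760–0.0765, centre (0.585,-0.212) and direction 98.9°. The collar is at 0.0763, from measuring the mark and from the 114.5° turned. They agree within the error, so the collar is done and released. Now I'll measure the bridge from w1 and w2.

Run:
```python
from h import *
np.set_printoptions(precision=4,suppress=True)
a,b=V('w1'),V('w2')
N={'tipL':((273.3,61.7),(89.3,67.3)),'tipR':((327.7,70.7),(149,74.3)),'slL':((285.7,98.3),(117.3,104)),'slR':((311.7,102.7),(142,106.7)),'plL':((268.3,213.3),(151,216.7)),'plR':((304.3,217.3),(188.3,221))}
Q={}
for k,(p,q) in N.items():
    X,e=tri((a,p[0]-.5,p[1]-.5),(b,q[0]-.5,q[1]-.5));Q[k]=X;print(k,X,e[0])
n=lambda i,j:round(1000*np.linalg.norm(Q[i]-Q[j]),1)
print(n('tipL','tipR'),n('slL','slR'),n('tipL','plL'),n('tipR','plR'),n('plL','plR'))
t=(Q['tipL']+Q['tipR'])/2;p=(Q['plL']+Q['plR'])/2;u=t-p;L=np.linalg.norm(u);u/=L
s=(Q['slL']+Q['slR'])/2;u2=(t-p)
print('L',L,'pitch',np.degrees(np.arcsin(u[2])),'yaw',np.degrees(np.arctan2(u[1],u[0])),'yaw cross',np.degrees(np.arctan2(*(Q['tipL']-Q['tipR'])[[1,0]]))-90)
m=(t+p)/2;print('deck-top mid',m); up=np.array([-u[2]*u[0],-u[2]*u[1],u[0]**2+u[1]**2]);up/=np.linalg.norm(up);print('bridge_mid',m+.011*up,'tip->slot',np.linalg.norm(t-s))
```

```text
tipL [0.6617 0.299  0.1551] 0.5
tipR [0.6512 0.2494 0.1488] 0.0
slL [0.629  0.293  0.1375] 0.8
slR [0.6234 0.2673 0.1414] 0.1
plL [0.4775 0.3451 0.0422] 0.3
plR [0.4659 0.2944 0.0406] 0.3
51.1 26.7 220.9 219.2 52.0
L 0.2200378097086115 pitch 30.152356245637844 yaw -13.85679454397196 yaw cross -12.02705289420355
deck-top mid [0.5641 0.297  0.0967]
bridge_mid [0.5587 0.2983 0.1062] tip->slot 0.03327867357835713
```

The bridge measures 220.0 mm long, 51–52 wide, pitch 30.2° and yaw about -13.5°, with its middle at (0.5587,0.2983,0.106). All of that fits the description. I'll move above it with the jaws across its width, tool yaw -103.5°.

```bash
python3 -c "
from h import *
plan([.5587,.2983,.23],-103.5,ccw=False)"
```

```text
pos [ 0.5633 -0.0134  0.193 ] yaw 87.4 j [-0.    0.34 -0.1   1.86  0.04  0.94  1.4 ] clk 10.53 F [-0.2  1.5 -0.7]
zaxis [ 2.7e-03  2.0e-04 -1.0e+00] n 28 w 0.0854
1.11 -0.07 -0.13 6.8; 1.10 -0.20 -0.13 6.8; 1.06 -0.33 -0.13 6.8; 1.02 -0.45 -0.13 6.8; 0.96 -0.57 -0.13 6.8; 0.88 -0.68 -0.13 6.8; 0.80 -0.78 -0.13 6.8; 0.70 -0.87 -0.13 6.8
0.59 -0.94 -0.13 6.8; 0.47 -1.01 -0.13 6.8; 0.35 -1.06 -0.13 6.8; 0.22 -1.09 -0.13 6.8; 0.09 -1.11 -0.13 6.8; -0.04 -1.11 -0.13 6.8; -0.17 -1.10 -0.13 6.8; -0.30 -1.07 -0.13 6.8
-0.43 -1.03 -0.13 6.8; -0.55 -0.97 -0.13 6.8; -0.66 -0.90 -0.13 6.8; -0.76 -0.81 -0.13 6.8; -0.85 -0.72 -0.13 6.8; -0.93 -0.61 -0.13 6.8; -1.00 -0.50 -0.13 6.8; -1.05 -0.38 -0.13 6.8
-1.09 -0.25 -0.13 6.8; -1.11 -0.12 -0.13 6.8; -1.11 0.01 -0.13 6.8; -1.10 0.15 -0.13 6.8
```

```bash
python3 -m pendant '1.1 -0.1 -1 7; 1.1 -0.2 -1 7; 1.1 -0.3 -1 7; 1.0 -0.5 -1 7; 1.0 -0.6 -1 7; 0.9 -0.7 -1 7; 0.8 -0.8 -1 7; 0.7 -0.9 -0.5 7' >/dev/null; python3 -m pendant '0.6 -0.9 0 7; 0.5 -1.0 0 7; 0.3 -1.1 0 7; 0.2 -1.1 0 7; 0.1 -1.1 0 7; 0 -1.1 0 7; -0.2 -1.1 0 7; -0.3 -1.1 0 7' ;  python3 -c "
from h import *
plan([.5587,.2983,.23],-103.5,ccw=False)"
```

```text
clock: 11.87
tcp_pos: [0.5682, 0.1583, 0.2698]
orientation: [3.048, -0.746, 0.002]
contact_force: [0.0, 0.1, -0.2]
grip_width: 0.0855
pos [0.5682 0.1583 0.2698] yaw -27.5 j [-0.5   0.3   0.15  1.73 -0.05  1.11 -0.82] clk 11.87 F [ 0.   0.1 -0.2]
zaxis [ 4.0e-04 -4.1e-03 -1.0e+00] n 11 w 0.0855
-0.66 -1.09 0.36 6.9; -0.79 -1.00 0.36 6.9; -0.90 -0.90 0.36 6.9; -1.01 -0.78 0.36 6.9; -1.09 -0.66 0.36 6.9; -1.16 -0.52 0.36 6.9; -1.22 -0.38 0.36 6.9; -1.25 -0.23 0.36 6.9
-1.27 -0.07 0.36 6.9; -1.27 0.08 0.36 6.9; -1.25 0.23 0.36 6.9
```

```bash
python3 -m pendant '-0.7 -1.1 0 7; -0.8 -1.0 0 7; -0.9 -0.9 0 7; -1.0 -0.8 0 7; -1.1 -0.7 0 7; -1.2 -0.5 0 7; -1.2 -0.4 0 7; -1.3 -0.2 0 7' >/dev/null; python3 -m pendant '-1.3 -0.1 0 7; -1.3 0.1 0 7; -1.3 0.2 0 6; 0 0 0 0' ;  python3 -c "
from h import *
plan([.5587,.2983,.25],-103.5)"
```

```text
clock: 12.87
tcp_pos: [0.5636, 0.2999, 0.2674]
orientation: [1.895, -2.5, 0.009]
contact_force: [-0.7, 1.0, 0.4]
grip_width: 0.0857
pos [0.5636 0.2999 0.2674] yaw -105.7 j [-0.85  0.4   0.36  1.62 -0.14  1.15 -2.31] clk 12.87 F [-0.7  1.   0.4]
zaxis [ 0.     -0.0072 -1.    ] n 1 w 0.0857
0.29 0.43 1.74 -2.2
```

```bash
python3 -m pendant '0.2 0.3 1.5 -2; 0 0 1.5 0; 0 0 1 0; 0 0 0 0; 0 0 0 0';  python3 -c "
from h import *
plan([.5587,.2983,.22],-103.5);grab('wrist','w11')"
```

```text
clock: 13.28
tcp_pos: [0.5618, 0.2941, 0.2264]
orientation: [1.95, -2.457, 0.013]
contact_force: [-0.1, -0.3, 1.0]
grip_width: 0.0857
pos [0.5618 0.2941 0.2264] yaw -103.1 j [-0.83  0.43  0.34  1.68 -0.15  1.06 -2.25] clk 13.28 F [-0.1 -0.3  1. ]
zaxis [ 0.0018 -0.0092 -1.    ] n 1 w 0.0857
-0.34 0.40 0.64 0.4
```

View pics/w11.png

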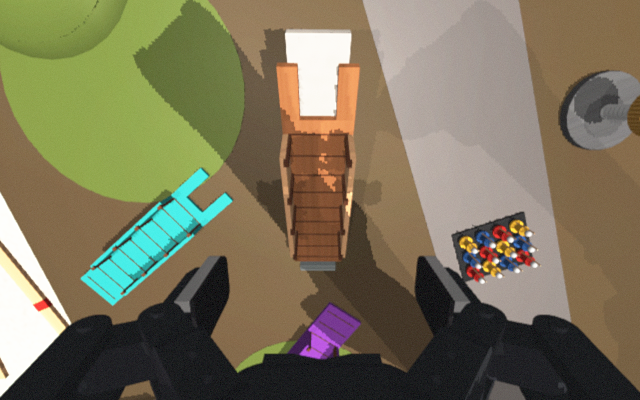

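The bridge is aligned vertically in the image, centred at (318,190) between the fingers, with its fork uphill. I'll descend.

```bash
python3 -m pendant '-0.3 0.4 2.5 0; 0 0 2.5 0; 0 0 2.5 0; 0 0 0 0; 0 0 0 0';  python3 -c "
from h import *
plan([.5587,.2983,.088],-103.5)"
```

```text
clock: 13.75
tcp_pos: [0.5636, 0.2968, 0.1554]
orientation: [-1.948, 2.457, -0.015]
contact_force: [0.5, -0.5, -0.0]
grip_width: 0.0852
pos [0.5636 0.2968 0.1554] yaw -103.2 j [-0.82  0.5   0.32  1.74 -0.18  0.92 -2.23] clk 13.75 F [ 0.5 -0.5 -0. ]
zaxis [ 0.0105 -0.004  -0.9999] n 2 w 0.0852
-0.02 0.25 3.37 0.2; -0.02 0.25 3.37 0.2
```

```bash
python3 -m pendant '0 0.4 2 0; 0 0.2 2 0; 0 0.2 1.5 0; 0 0.1 0.9 0; 0 0 0 0; 0 0 0 0';  python3 -c "
from h import *
plan([.5587,.2983,.088],-103.5);grab('wrist','w12');grab('side','s2');crop('s2','s2c',250,110,370,220,6)"
```

```text
clock: 14.25
tcp_pos: [0.5628, 0.3011, 0.1009]
orientation: [-1.938, 2.445, -0.017]
contact_force: [-0.8, -0.2, 0.4]
grip_width: 0.0855
pos [0.5628 0.3011 0.1009] yaw -103.2 j [-0.81  0.56  0.29  1.79 -0.21  0.8  -2.22] clk 14.25 F [-0.8 -0.2  0.4]
zaxis [ 0.0238  0.0046 -0.9997] n 1 w 0.0855
0.37 0.33 1.29 0.3
```

View pics/w12.png

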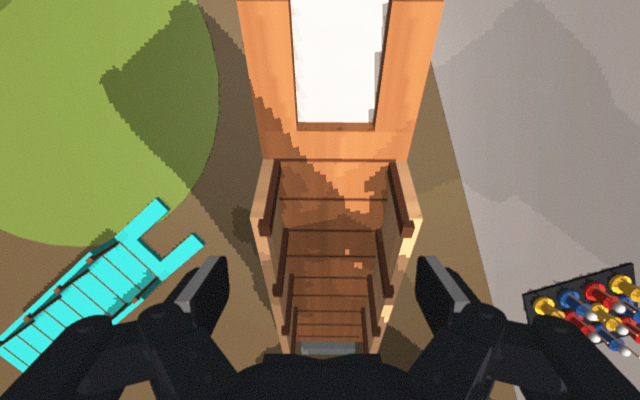

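View pics/s2c.png

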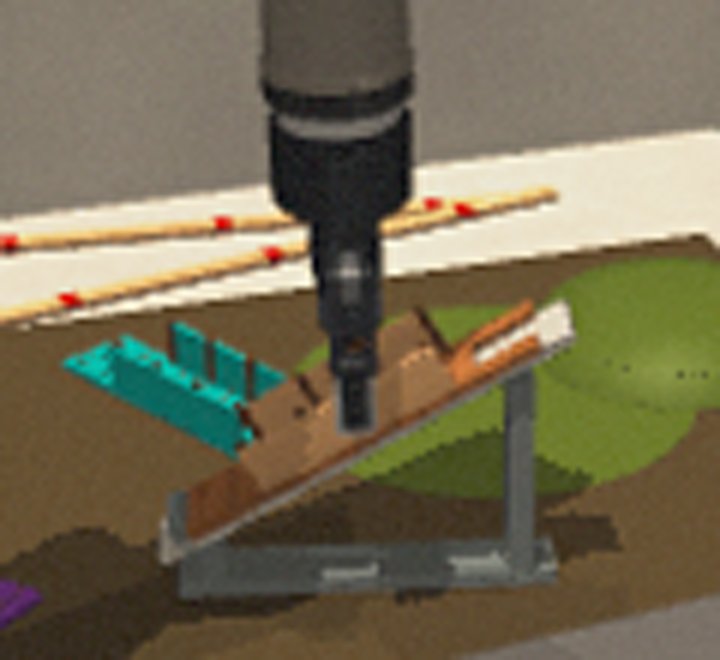

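The fingers straddle the parapets. The bridge axis is at column 333 and the finger mid at 321, so I'll shift +0.35 cm, go a bit lower and close.

```bash
python3 -m pendant '0.4 0.4 1.0 0; 0 0 0 0; 0 0 0 0';  python3 -c "
from h import *
plan([.5587,.2983,.090],-103.5)"; python3 -m pendant '0 0 0 0; 0 0 0 0; 0 0 0 0; 0 0 0 0; 0 0 0 0' 255 45;  python3 -c "
from h import *
plan([.5587,.2983,.090],-103.5)"
```

```text
clock: 14.6
tcp_pos: [0.5596, 0.2987, 0.0928]
orientation: [-1.935, 2.441, -0.018]
contact_force: [0.9, 0.8, 0.1]
grip_width: 0.0855
pos [0.5596 0.2987 0.0928] yaw -103.2 j [-0.81  0.57  0.29  1.81 -0.21  0.77 -2.21] clk 14.6 F [0.9 0.8 0.1]
zaxis [ 0.028   0.0075 -0.9996] n 1 w 0.0855
0.06 0.08 0.28 0.3
clock: 15.02
tcp_pos: [0.5597, 0.2987, 0.0935]
orientation: [-1.934, 2.441, -0.018]
contact_force: [-0.4, -0.7, -0.9]
grip_width: 0.0516
pos [0.5597 0.2987 0.0935] yaw -103.2 j [-0.81  0.56  0.29  1.81 -0.21  0.77 -2.21] clk 15.02 F [-0.4 -0.7 -0.9]
zaxis [ 0.0282  0.0077 -0.9996] n 1 w 0.0516
0.06 0.09 0.35 0.3
```

```bash
python3 -m pendant '0 0 -0.5 0; 0 0 -1 0; 0 0 -1.5 0; 0 0 -2 0; 0 0 -2 0; 0 0 -2 0; 0 0 -2 0; 0 0 -1 0';  python3 -c "
from h import *
plan([.5697,-.1139,.19],8.8);grab('side','s3');crop('s3','s3c',240,80,400,230,5)"
```

```text
clock: 15.68
tcp_pos: [0.5535, 0.2957, 0.2182]
orientation: [-1.939, 2.449, -0.018]
contact_force: [0.5, -1.0, -1.5]
grip_width: 0.0518
pos [0.5535 0.2957 0.2182] yaw -103.3 j [-0.85  0.41  0.34  1.72 -0.15  1.01 -2.26] clk 15.68 F [ 0.5 -1.  -1.5]
zaxis [ 0.0211  0.0021 -0.9998] n 17 w 0.0518
2.32 -0.65 0.17 -6.6; 2.38 -0.37 0.17 -6.6; 2.41 -0.10 0.17 -6.6; 2.40 0.18 0.17 -6.6; 2.37 0.45 0.17 -6.6; 2.30 0.72 0.17 -6.6; 2.20 0.98 0.17 -6.6; 2.07 1.23 0.17 -6.6
1.92 1.46 0.17 -6.6; 1.74 1.67 0.17 -6.6; 1.54 1.86 0.17 -6.6; 1.31 2.02 0.17 -6.6; 1.07 2.16 0.17 -6.6; 0.82 2.27 0.17 -6.6; 0.55 2.35 0.17 -6.6; 0.28 2.39 0.17 -6.6
0.00 2.41 0.17 -6.6
```

View pics/s3c.png

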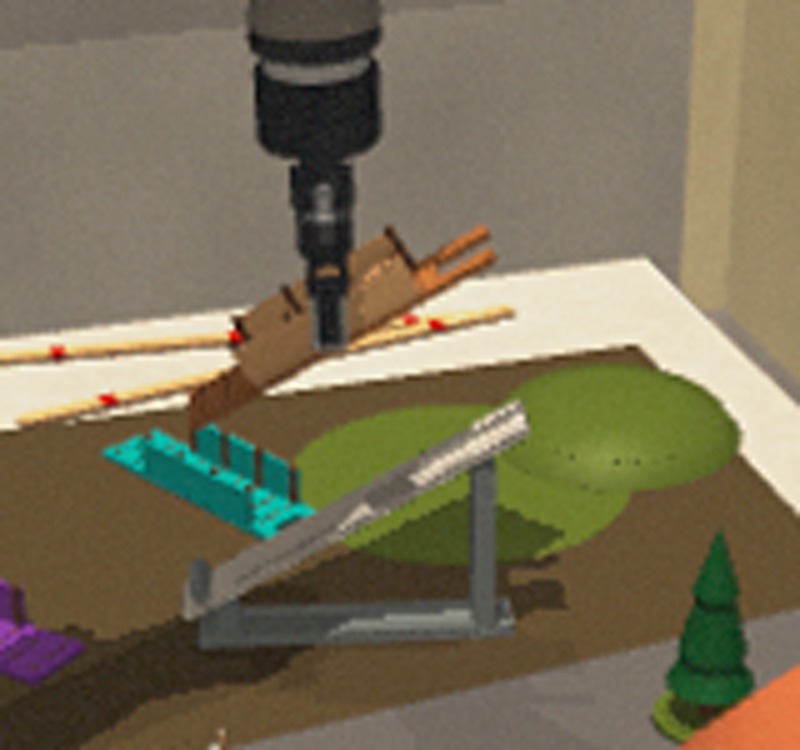

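The bridge is held 30° nose-up, with the fork high and the plain end low. My plan is to carry it to a stand-off short of the tower, below roof height, and rest the plain end on the landing. Then I'll swing it down about that end, following the arc with a light grip.

```bash
python3 -c "
from h import *
plan([.564,-.077,.21],8.8)"
```

```text
pos [0.5543 0.296  0.2197] yaw -103.3 j [-0.85  0.41  0.34  1.72 -0.15  1.01 -2.26] clk 15.73 F [ 0.6  0.6 -0. ]
zaxis [ 0.0232  0.0037 -0.9997] n 17 w 0.0519
2.12 -0.56 0.06 -6.6; 2.17 -0.31 0.06 -6.6; 2.19 -0.06 0.06 -6.6; 2.19 0.19 0.06 -6.6; 2.15 0.44 0.06 -6.6; 2.09 0.69 0.06 -6.6; 1.99 0.92 0.06 -6.6; 1.87 1.14 0.06 -6.6
1.73 1.35 0.06 -6.6; 1.56 1.54 0.06 -6.6; 1.38 1.71 0.06 -6.6; 1.17 1.86 0.06 -6.6; 0.95 1.98 0.06 -6.6; 0.72 2.07 0.06 -6.6; 0.47 2.14 0.06 -6.6; 0.22 2.18 0.06 -6.6
-0.03 2.19 0.06 -6.6
```

```bash
python3 -m pendant '2.1 -0.6 -0.2 -6.5; 2.2 -0.3 -0.2 -6.5; 2.2 -0.1 0 -6.5; 2.2 0.2 0 -6.5; 2.2 0.4 0 -6.5; 2.1 0.7 0 -6.5; 2 0.9 0 -6.5; 1.9 1.1 0 -6.5';  python3 -c "
from h import *
plan([.564,-.077,.21],8.8)"
```

```text
clock: 16.4
tcp_pos: [0.5591, 0.1205, 0.2198]
orientation: [-2.855, 1.279, -0.024]
contact_force: [0.4, -0.2, -1.2]
grip_width: 0.0515
pos [0.5591 0.1205 0.2198] yaw -48.3 j [-0.48  0.31  0.2   1.85 -0.07  0.97 -1.1 ] clk 16.4 F [ 0.4 -0.2 -1.2]
zaxis [ 0.0196  0.0059 -0.9998] n 9 w 0.0515
1.67 1.42 0.11 -6.3; 1.51 1.60 0.11 -6.3; 1.32 1.75 0.11 -6.3; 1.12 1.89 0.11 -6.3; 0.90 2.00 0.11 -6.3; 0.68 2.09 0.11 -6.3; 0.44 2.15 0.11 -6.3; 0.20 2.19 0.11 -6.3
-0.04 2.19 0.11 -6.3
```

```bash
python3 -m pendant '1.7 1.4 0 -6.5; 1.5 1.6 0 -6.5; 1.3 1.8 0 -6.5; 1.1 1.9 0 -6.5; 0.9 2 0 -6.5; 0.7 2.1 0 -6.5; 0.4 2 0 -6.5; 0.2 1.8 0 -6.5';python3 -m pendant '0 1.5 0 -5; 0 0 0 0; 0 0 0 0';  python3 -c "
from h import *
plan([.564,-.077,.21],8.8);grab('side','s4');grab('scene','n4')"
```

```text
clock: 17.07
tcp_pos: [0.5632, -0.0607, 0.213]
orientation: [-3.133, -0.174, -0.016]
contact_force: [-0.5, 0.5, -1.6]
grip_width: 0.0514
clock: 17.32
tcp_pos: [0.5629, -0.0825, 0.2107]
orientation: [-3.125, -0.31, -0.01]
contact_force: [-0.5, -0.3, -1.7]
grip_width: 0.0511
pos [ 0.5629 -0.0825  0.2107] yaw 11.3 j [-0.04  0.32  0.09  1.85 -0.04  0.97  0.27] clk 17.32 F [-0.5 -0.3 -1.7]
zaxis [ 0.0063  0.002  -1.    ] n 1 w 0.0511
0.22 -0.52 0.07 2.5
```

View pics/n4.png

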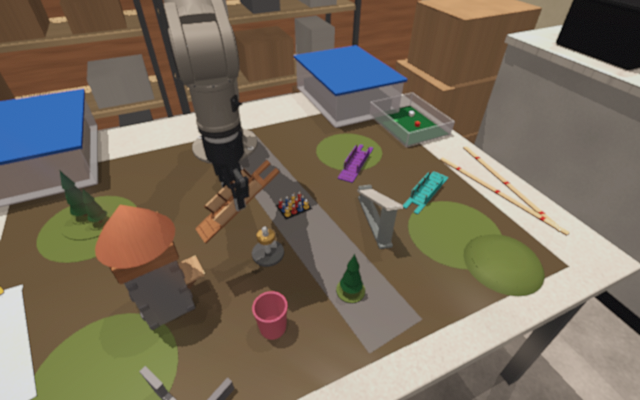

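View pics/s4.png

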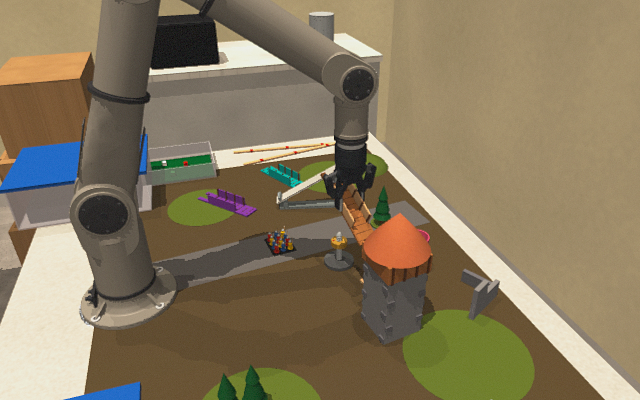

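The bridge hangs over the gap, plain end toward the tower at scene (203,232) and fork away at (275,172). I'll lower it to the stand-off below roof height and look again.

```bash
python3 -m pendant '0.2 -0.5 1 2.5; 0 0 1.5 0; 0 0 1.5 0; 0 0 0 0; 0 0 0 0'; python3 -c "
from h import *
plan([.5732,-.1368,.150],8.8);grab('scene','n5');grab('side','s5');crop('n5','n5c',150,150,310,290,5);crop('s5','s5c',300,150,440,310,5)"
```

```text
clock: 17.83
tcp_pos: [0.5651, -0.0685, 0.1702]
orientation: [-3.128, -0.242, -0.013]
contact_force: [0.3, -0.0, -1.6]
grip_width: 0.0515
pos [ 0.5651 -0.0685  0.1702] yaw 8.9 j [-0.06  0.37  0.09  1.88 -0.05  0.88  0.21] clk 17.83 F [ 0.3 -0.  -1.6]
zaxis [ 0.008   0.0045 -1.    ] n 2 w 0.0515
-0.12 3.44 1.01 0.0; -0.12 3.44 1.01 0.0
```

View pics/n5c.png

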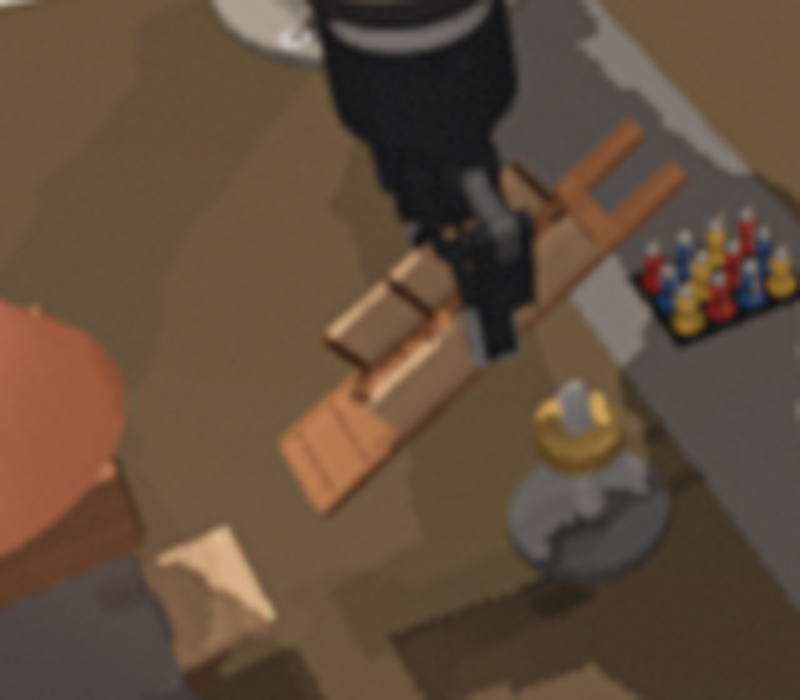

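View pics/s5c.png

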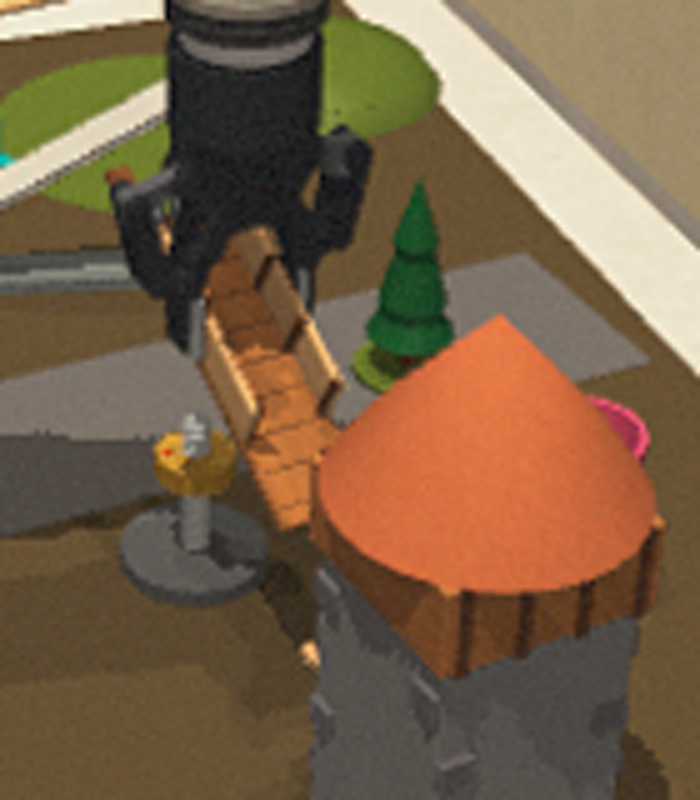

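```bash
cat > chk.py <<'E'
from h import *
import sys
# project predicted plain-end bottom corners given pitch
f,name,x0,y0,s,pitch=sys.argv[1],sys.argv[2],int(sys.argv[3]),int(sys.argv[4]),float(sys.argv[5]),np.radians(float(sys.argv[6]))
p,y,o=pose();a=np.radians(y+90);u=np.array([np.cos(a),np.sin(a),0]);w=np.array([-u[1],u[0],0]);z=np.array([0,0,1.])
X=u*np.cos(pitch)+z*np.sin(pitch);Z=z*np.cos(pitch)-u*np.sin(pitch)
m=p+np.array([0,0,.0127]);v=V(f)
for n,q in {'endL':(-.11,.026),'endR':(-.11,-.026),'tipL':(.11,.026),'tipR':(.11,-.026)}.items():
    P=m+X*q[0]+w*q[1]-.017*Z;k=v.proj(P);print(name,n,P.round(4),((k-[x0,y0]+.5)*s).round(0))
E
python3 chk.py n5 scene 150 150 5 30;python3 chk.py s5 side 300 150 5 30
```

```text
scene endL [ 0.5529 -0.1585  0.1136] [293. 454.]
scene endR [ 0.6043 -0.1505  0.1136] [335. 527.]
scene tipL [0.5235 0.0298 0.2236] [637. 130.]
scene tipR [0.5749 0.0378 0.2236] [692. 189.]
side endL [ 0.5529 -0.1585  0.1136] [277. 541.]
side endR [ 0.6043 -0.1505  0.1136] [368. 513.]
side tipL [0.5235 0.0298 0.2236] [107. 179.]
side tipR [0.5749 0.0378 0.2236] [194. 159.]
```

```bash
python3 -c "
from h import *
for f,x,y in(('n5',150,150),('s5',300,150)):
  v=V(f)
  for P in([.5556,-.023,.1003],[.612,-.1855,.0763],[.5507,-.1955,.0763]): print(f,((v.proj(P)-[x,y]+.5)*5).round(0))"
```

```text
n5 [576. 391.]
n5 [276. 618.]
n5 [228. 529.]
s5 [193. 415.]
s5 [406. 611.]
s5 [298. 648.]
```

Predictions match the pictures to within about 3 mm, once the scene calibration offset seen on the rod is allowed for. The bridge may sit about 3 mm higher in the grip than assumed. I'll move in above the landing and sense the touchdown by force.

```bash
python3 -m pendant '-0.1 2.3 0 0; -0.1 2.3 0.4 0; -0.1 2.2 0.4 0; 0 0 0.4 0; 0 0 0 0; 0 0 0 0' - 20; python3 -c "
from h import *
plan([.5732,-.1368,.133],8.8);grab('scene','n6');grab('side','s6');crop('n6','n6c',150,170,310,290,5);grab('wrist','w13')"
```

```text
clock: 18.43
tcp_pos: [0.577, -0.1364, 0.1639]
orientation: [-3.129, -0.247, -0.028]
contact_force: [-0.2, -0.5, -1.3]
grip_width: 0.0512
pos [ 0.577  -0.1364  0.1639] yaw 9.0 j [ 0.04  0.41  0.11  1.84 -0.07  0.88  0.35] clk 18.43 F [-0.2 -0.5 -1.3]
zaxis [ 0.0176  0.0045 -0.9998] n 1 w 0.0512
-0.38 -0.02 3.09 0.2
```

View pics/n6c.png

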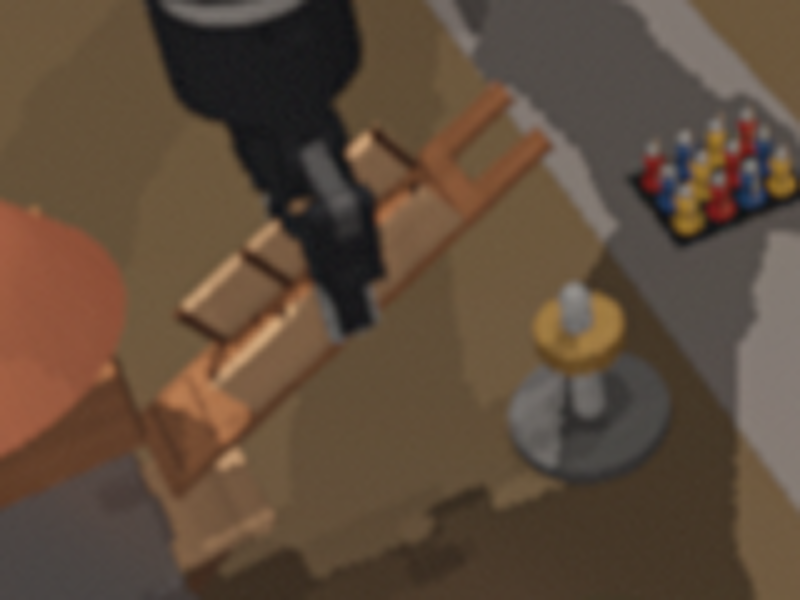

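View pics/w13.png

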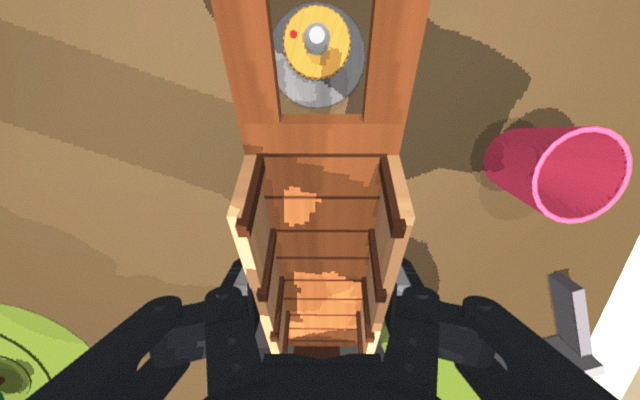

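Seen through the fork, the rod top at (317,37) sits laterally centred in the slot, which spans (273..372). I'll lower it to touch the landing.

```bash
python3 -m pendant '-0.2 0 1 0; -0.2 0 1 0; 0 0 0.5 0; 0 0 0 0'; python3 -c "
from h import *
plan([.5732,-.1368,.133],8.8)"; python3 -m pendant '0 0 0.4 0; 0 0 0.3 0; 0 0 0.2 0'
```

```text
clock: 18.92
tcp_pos: [0.5734, -0.1326, 0.1367]
orientation: [-3.126, -0.257, -0.029]
contact_force: [-0.1, 1.2, -1.1]
grip_width: 0.0517
pos [ 0.5734 -0.1326  0.1367] yaw 9.4 j [ 0.05  0.43  0.1   1.87 -0.07  0.82  0.35] clk 18.92 F [-0.1  1.2 -1.1]
zaxis [ 0.0183  0.0064 -0.9998] n 1 w 0.0517
-0.09 0.42 0.37 0.6
clock: 19.17
tcp_pos: [0.5737, -0.1317, 0.1268]
orientation: [-3.125, -0.258, -0.029]
contact_force: [-0.8, 1.8, 5.8]
grip_width: 0.0516
```

Touchdown is at TCP z≈0.128 (Fz rose about 7 N), but 5 mm short toward the tower. I'll lift a little, shift 4.5 mm and put it down again.

```bash
python3 -m pendant '0 0 -0.9 0.5; 0 0.5 0 0; 0 0.2 0 0; 0 0 0.2 0'; python3 -c "
from h import *
plan([.5732,-.1368,.130],8.8)"
```

```text
clock: 19.5
tcp_pos: [0.5755, -0.1396, 0.135]
orientation: [-3.127, -0.243, -0.031]
contact_force: [-0.4, -0.8, -1.8]
grip_width: 0.0511
pos [ 0.5755 -0.1396  0.135 ] yaw 8.9 j [ 0.06  0.44  0.11  1.87 -0.07  0.82  0.36] clk 19.5 F [-0.4 -0.8 -1.8]
zaxis [ 0.0193  0.0064 -0.9998] n 1 w 0.0511
-0.18 -0.32 0.50 0.1
```

```bash
python3 -m pendant '-0.1 -0.2 0.3 0; 0 0 0.3 0; 0 0 0.2 0';  python3 -c "
from h import *
plan([.5732,-.1368,.130],8.8);grab('scene','n7');grab('side','s7');crop('n7','n7c',150,170,310,290,5);crop('s7','s7c',300,150,440,310,5)"
```

```text
clock: 19.75
tcp_pos: [0.5743, -0.1384, 0.1266]
orientation: [-3.128, -0.241, -0.032]
contact_force: [-1.0, 2.7, 6.7]
grip_width: 0.0513
pos [ 0.5743 -0.1384  0.1266] yaw 8.8 j [ 0.06  0.45  0.1   1.88 -0.08  0.8   0.35] clk 19.75 F [-1.   2.7  6.7]
zaxis [ 0.02    0.0062 -0.9998] n 1 w 0.0513
-0.08 -0.17 -0.34 0.0
```

View pics/n7c.png

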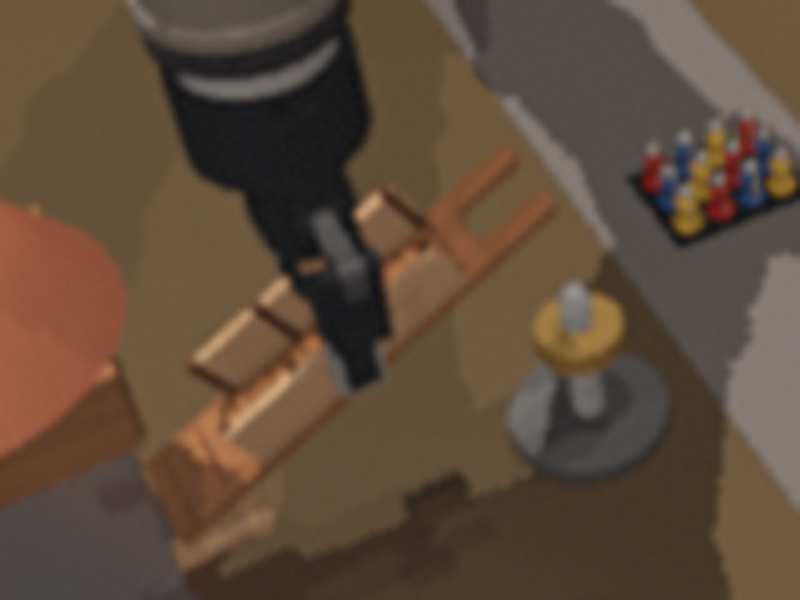

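It is resting on the landing (Fz about +7 N). I'll start swinging the fork down along the arc, light grip, watching the force.

```bash
python3 -m pendant '0 -0.3 0.4 0; 0 -0.3 0.4 0; 0 -0.3 0.4 0; 0 -0.3 0.4 0';  python3 -c "
from h import *
plan([.5732,-.1368,.130],8.8);grab('side','s8');grab('scene','n8');crop('n8','n8c',150,170,310,290,5)"
```

```text
clock: 20.18
tcp_pos: [0.5739, -0.1279, 0.1115]
orientation: [-3.131, -0.239, -0.037]
contact_force: [-1.3, -1.9, 2.4]
grip_width: 0.0516
pos [ 0.5739 -0.1279  0.1115] yaw 8.7 j [ 0.04  0.46  0.1   1.9  -0.07  0.76  0.33] clk 20.18 F [-1.3 -1.9  2.4]
zaxis [ 0.0234  0.0033 -0.9997] n 1 w 0.0516
-0.21 0.87 -1.85 -0.1
```

View pics/n8c.png

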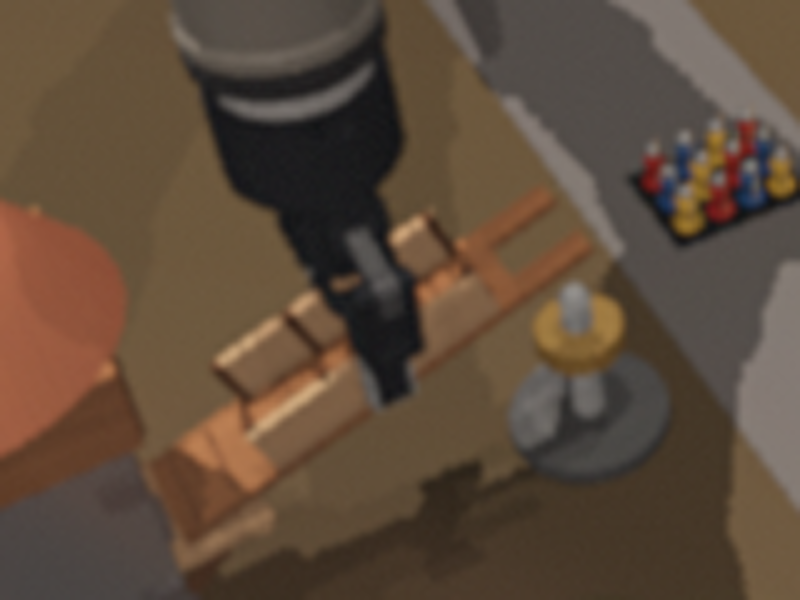

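The swing is working: the end stays put and the fork is coming down. I'll continue.

```bash
python3 -m pendant '0 -0.2 0.4 0; 0 -0.2 0.4 0; 0 -0.2 0.4 0; 0 -0.2 0.3 0';  python3 -c "
from h import *
plan([.5732,-.1368,.130],8.8);grab('scene','n9');crop('n9','n9c',150,170,310,290,5);grab('wrist','w14')"
```

```text
clock: 20.62
tcp_pos: [0.573, -0.119, 0.0951]
orientation: [-3.13, -0.24, -0.036]
contact_force: [-0.1, -1.3, 2.8]
grip_width: 0.0517
pos [ 0.573  -0.119   0.0951] yaw 8.8 j [ 0.03  0.48  0.1   1.91 -0.08  0.73  0.32] clk 20.62 F [-0.1 -1.3  2.8]
zaxis [ 0.023   0.0035 -0.9997] n 1 w 0.0517
-0.25 1.77 -3.49 -0.0
```

View pics/n9c.png

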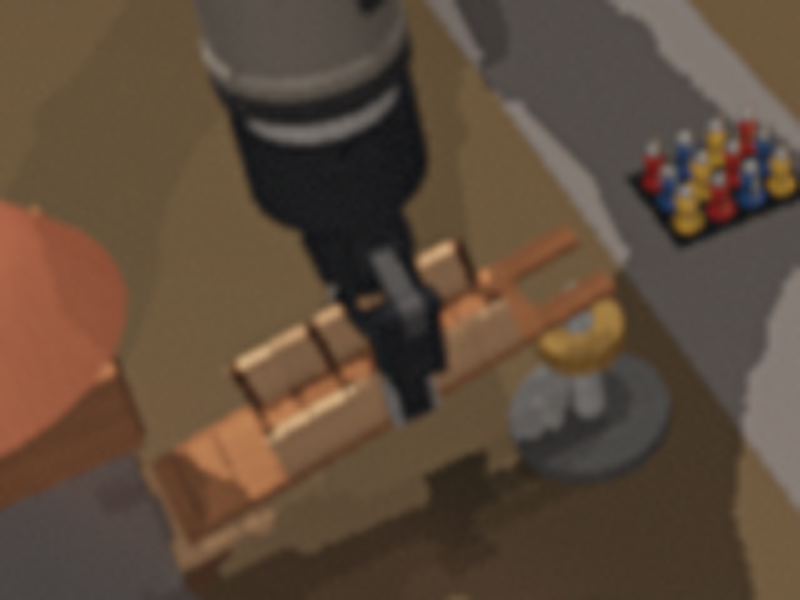

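View pics/w14.png

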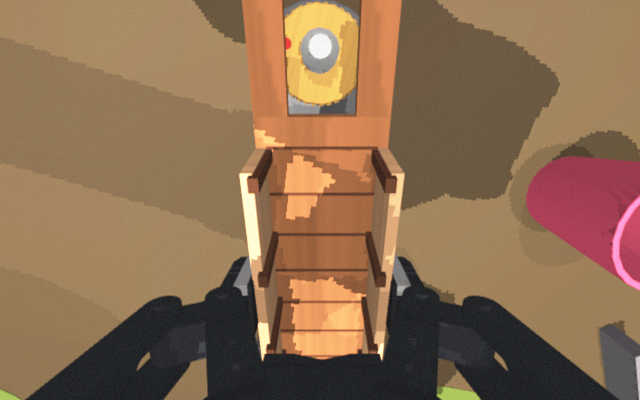

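The rod, at (320,47), is still centred in the slot, which spans (286..358). I'll continue down.

```bash
python3 -m pendant '0 -0.2 0.4 0; 0 -0.1 0.4 0; 0 -0.1 0.3 0; 0 -0.1 0.2 0';  python3 -c "
from h import *
plan([.5732,-.1368,.130],8.8);grab('scene','n10');crop('n10','n10c',150,170,310,290,5);grab('wrist','w15')"
```

```text
clock: 21.05
tcp_pos: [0.5726, -0.1133, 0.0812]
orientation: [-3.13, -0.24, -0.037]
contact_force: [0.4, -3.0, 1.6]
grip_width: 0.0516
pos [ 0.5726 -0.1133  0.0812] yaw 8.8 j [ 0.02  0.5   0.09  1.92 -0.08  0.7   0.31] clk 21.05 F [ 0.4 -3.   1.6]
zaxis [ 0.0231  0.0039 -0.9997] n 2 w 0.0516
-0.15 1.17 -2.44 -0.0; -0.15 1.17 -2.44 -0.0
```

View pics/n10c.png

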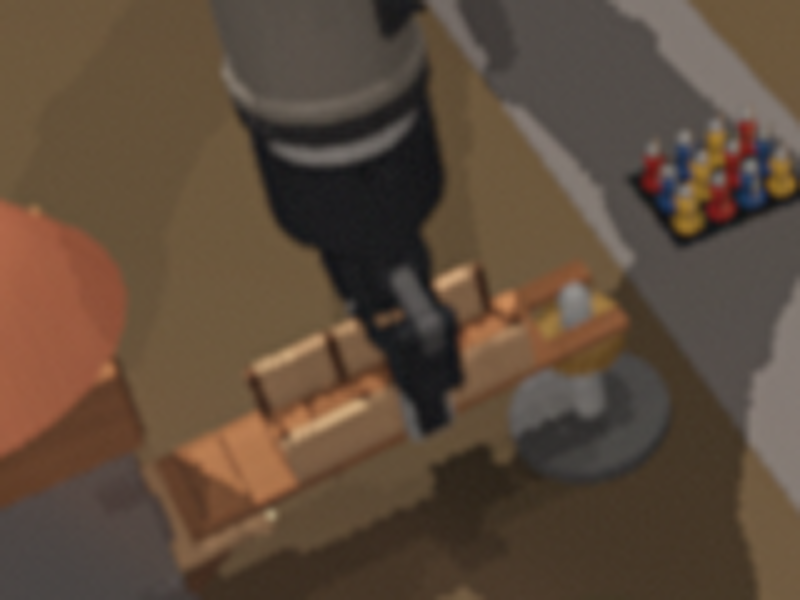

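View pics/w15.png

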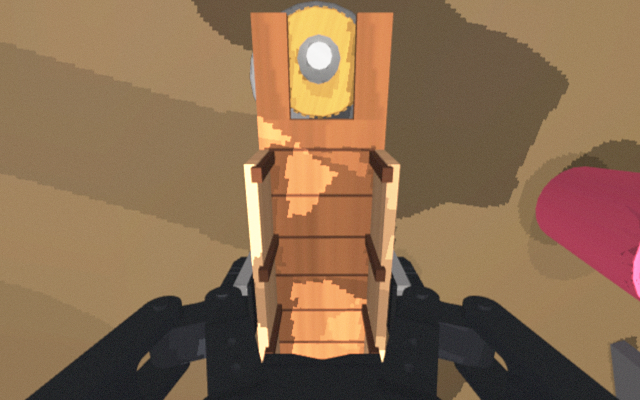

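The rod now stands through the slot at (319,57). I'll take the last few millimetres gently.

```bash
python3 -m pendant '0 -0.1 0.3 0; 0 0 0.2 0; 0 0 0.1 0';python3 -m pendant '0 0 0.2 0; 0 0 0.1 0';  python3 -c "
from h import *
plan([.5732,-.1368,.130],8.8);print(r.get_obs()['moment'].round(2))"
```

```text
clock: 21.4
tcp_pos: [0.5726, -0.1117, 0.0755]
orientation: [-3.129, -0.24, -0.036]
contact_force: [-5.1, -1.0, 18.5]
grip_width: 0.0514
clock: 21.57
tcp_pos: [0.5726, -0.1117, 0.0756]
orientation: [-3.128, -0.239, -0.035]
contact_force: [-2.1, -1.3, 7.7]
grip_width: 0.0513
pos [ 0.5726 -0.1117  0.0756] yaw 8.7 j [ 0.02  0.51  0.09  1.92 -0.08  0.69  0.31] clk 21.57 F [-2.1 -1.3  7.7]
zaxis [ 0.022   0.0055 -0.9997] n 2 w 0.0513
-0.16 1.25 -2.72 -0.0; -0.16 1.25 -2.72 -0.0
[-0.32  0.76 -0.04]
```

Fz rose to 18 N and then settled at 8 N without further descent, so it is seated on both supports. I'll check before releasing.

```bash
python3 -c "
from h import *
grab('scene','n11');crop('n11','n11c',150,170,310,290,5);grab('side','s11');crop('s11','s11c',300,150,440,310,4);grab('wrist','w16')"
```

```text
(no output)
```

View pics/n11c.png

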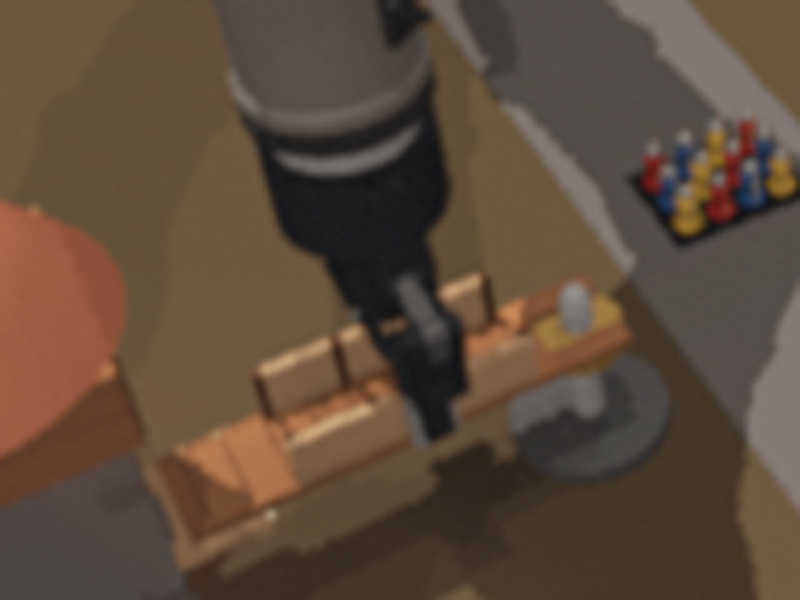

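View pics/s11c.png

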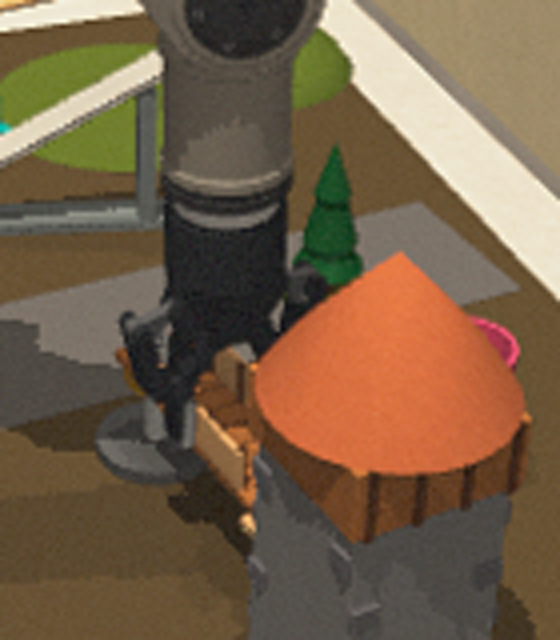

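View pics/w16.png

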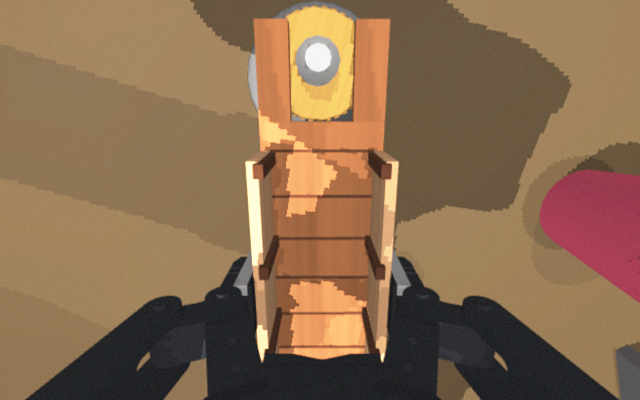

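The fork straddles the rod at (317,57) and the deck lies on the collar, with the plain end on the landing at scene crop (200,510). I'll release and withdraw straight up.

```bash
python3 -m pendant '0 0 0 0; 0 0 0 0; 0 0 0 0; 0 0 0 0; 0 0 0 0; 0 0 0 0' 0 20;python3 -m pendant '0 0 -1 0; 0 0 -2 0; 0 0 -2 0; 0 0 -3 0; 0 -1 -3 0; 0 -1.5 -2 0';  python3 -c "
from h import *
plan([.575,0.05,.26],8.8);grab('scene','n12');crop('n12','n12c',150,170,310,290,5);grab('side','s12');crop('s12','s12c',300,190,420,310,5);grab('wrist','w17')"
```

```text
clock: 22.22
tcp_pos: [0.5722, -0.1096, 0.0746]
orientation: [-3.126, -0.24, -0.034]
contact_force: [-0.2, -0.7, -0.2]
grip_width: 0.0852
clock: 22.72
tcp_pos: [0.5615, -0.0883, 0.2064]
orientation: [-3.126, -0.232, -0.014]
contact_force: [0.3, 0.3, -0.4]
grip_width: 0.0858
pos [ 0.5615 -0.0883  0.2064] yaw 8.5 j [-0.04  0.32  0.11  1.85 -0.05  0.96  0.24] clk 22.72 F [ 0.3  0.3 -0.4]
zaxis [ 0.0086  0.0075 -0.9999] n 4 w 0.0858
0.85 -3.37 -1.34 -0.1; 0.85 -3.37 -1.34 -0.1; 0.85 -3.37 -1.34 -0.1; 0.86 -3.37 -1.34 -0.1
```

View pics/n12c.png

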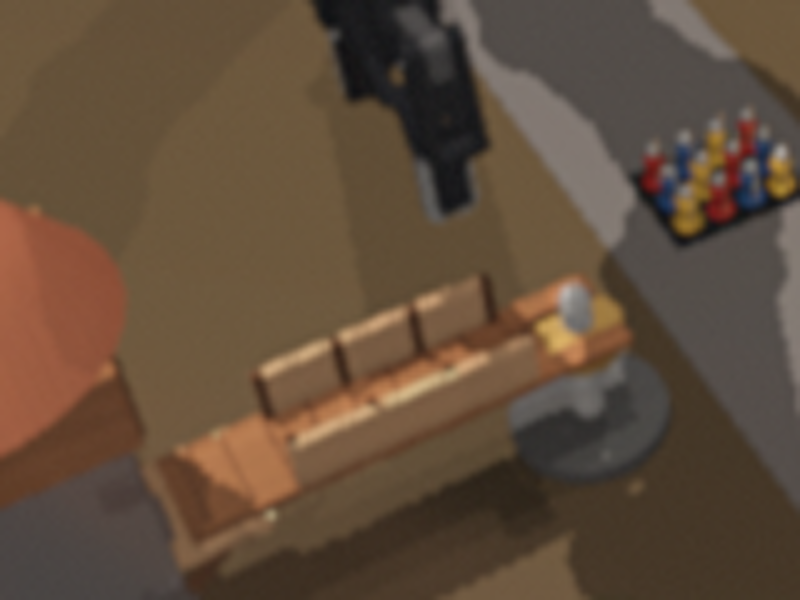

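View pics/w17.png

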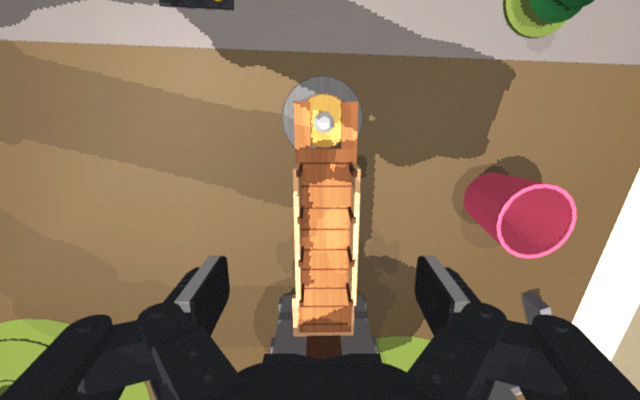

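The bridge lies released, fork around the rod at (322,122) and plain end at (325,330) on the landing. I'll take a second view to check it is level.

```bash
python3 -m pendant '-4 -1 -1 0; -4 0 -1 0; 0 0 0 0; 0 0 0 0'; python3 -c "
from h import *
plan([.575,0.05,.26],8.8);grab('wrist','w18')
crop('w17','q1',270,70,370,345,3);crop('w18','q2',350,50,480,345,3)"
```

```text
clock: 23.2
tcp_pos: [0.4763, -0.0892, 0.2196]
orientation: [-3.124, -0.24, -0.0]
contact_force: [0.5, -0.2, 0.7]
grip_width: 0.0856
pos [ 0.4763 -0.0892  0.2196] yaw 8.8 j [-0.03  0.18  0.11  2.02 -0.03  0.95  0.24] clk 23.2 F [ 0.5 -0.2  0.7]
zaxis [-5.e-04  8.e-03 -1.e+00] n 5 w 0.0856
2.38 -2.45 -0.81 -0.0; 2.38 -2.45 -0.81 -0.0; 2.38 -2.45 -0.81 -0.0; 2.38 -2.45 -0.81 -0.0; 2.38 -2.45 -0.81 -0.0
```

View pics/w18.png

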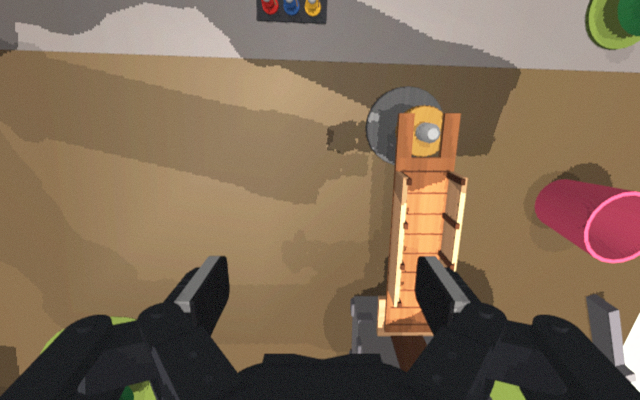

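View pics/q1.png

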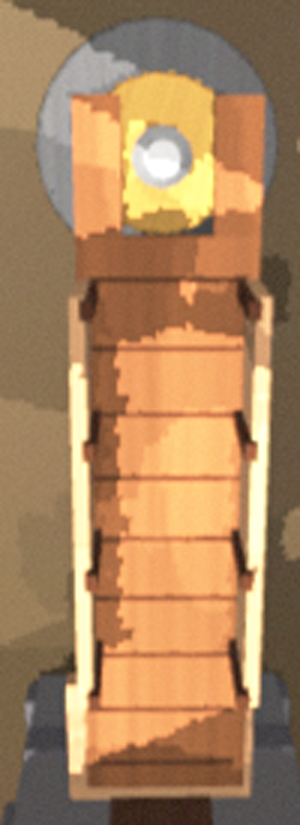

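```bash
python3 -c "
from h import *
crop('w18','q3',370,95,470,180,8);crop('w18','q4',370,280,440,345,8);crop('w17','q5',285,85,370,160,8);crop('w17','q6',275,295,375,345,8)
A=[cv2.imread('pics/q%d.png'%i) for i in(3,4,5,6)]
c=np.zeros((1200,1600,3),np.uint8)
for a,(x,y) in zip(A,[(0,0),(800,0),(0,690),(800,690)]): 
  a=a[:min(a.shape[0],1200-y),:800]; c[y:y+a.shape[0],x:x+a.shape[1]]=a
cv2.imwrite('pics/qq.png',cv2.resize(c,(800,600),interpolation=cv2.INTER_AREA))"
```

```text
(no output)
```

View pics/qq.png

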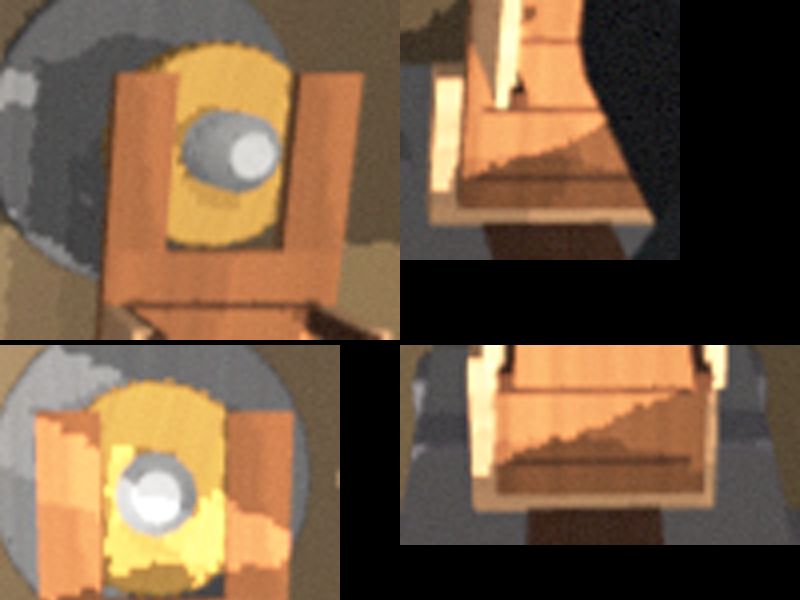

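Run:
```python
from h import *
np.set_printoptions(precision=4,suppress=True)
a,b=V('w17'),V('w18')
N={'tipL':((294,101.8),(399,113.3)),'tipR':((358.3,101.8),(460.8,113.3)),'slL':((310,148),(411.7,157.3)),'slR':((341.3,148),(440.6,157.3)),'plL':((299.5,332),(385.8,332))}
Q={k:tri((a,p[0]-.5,p[1]-.5),(b,q[0]-.5,q[1]-.5)) for k,(p,q) in N.items()}
for k in Q: print(k,*Q[k])
t,p=Q['tipL'][0],Q['plL'][0];print('len',np.linalg.norm(t-p),'pitch',np.degrees(np.arcsin((t-p)[2]/np.linalg.norm(t-p))),'yaw',np.degrees(np.arctan2(*(t-p)[[1,0]])))
```

```text
tipL [ 0.5293 -0.0111  0.0802] [np.float64(0.1), np.float64(0.1)]
tipR [ 0.5807 -0.0031  0.0823] [np.float64(0.1), np.float64(0.1)]
slL [ 0.5475 -0.0456  0.0845] [np.float64(0.1), np.float64(0.1)]
slR [ 0.5734 -0.042   0.082 ] [np.float64(0.1), np.float64(0.1)]
plL [ 0.563  -0.2269  0.084 ] [np.float64(0.1), np.float64(0.1)]
len 0.2184697335996017 pitch -0.9951732634231784 yaw 98.85582302968179
```

The fork-side deck averages 0.0822 and the plain end 0.084, against 0.0823 expected for both. So it is level to about 0.5°, within measurement noise, and yaw is 98.9°. I'll check the bystanders, then hand in.

```bash
python3 - <<'E'
from h import *
grab('scene','n13');a,b=V('scene0').im,V('n13').im
for n,(x0,y0,x1,y1) in {'troop':(275,190,315,220),'tree':(335,250,368,302),'cup':(250,290,292,340)}.items():
    best=cv2.matchTemplate(b[y0-8:y1+8,x0-8:x1+8],a[y0:y1,x0:x1],cv2.TM_CCOEFF_NORMED);_,m,_,l=cv2.minMaxLoc(best);print(n,round(m,3),np.array(l)-8)
E
python3 -c "
from bench import r
print(r.get_obs()['clock'],r.hand_in())"
```

```text
troop 0.815 [0 0]
tree 0.999 [0 0]
cup 0.999 [0 0]
the job is handed in; nothing more can be done
23.3 None
```

The job is done and handed in at 23.3 s. The bridge rests on the landing and the collar with its fork around the rod, and the gripper is clear of it.

- **Collar:** I turned it 114.5° counter-clockwise, about 7.6 mm up, and let go. Its mark was then measured at 0.0765–0.0773. The landing came out at 0.0760–0.0765 fitted at its stated size, but 0.0766–0.0776 from single corners, so the two agree only to about 1 mm.
- **Bridge:** I lifted it off the rack by its parapets and set the plain end on the landing. The first touchdown was 5 mm short, so I lifted and reset it, then swung the fork down around the rod with a light grip. The highest force I read was 18.5 N, as it seated.
- **Level:** The last stereo check gave the deck top at about 0.082 on the fork side and 0.084 at the plain end, against 0.0823 expected for both. That is about 0.5° off level. One edge taken alone read -1.0°, but single corner heights scatter by about 2 mm. I could not see the collar's mark after placing the bridge, so I did not re-measure the collar under load.
- **Bystanders:** Image matching shows the tree, cup and tray at the same pixels as at the start. The tray's match score was lower (0.815 against 0.999), probably because a shadow now falls on it.

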